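Refill and close the drying cell

TASK

Refill the drying cell: pour the tablets from the scoop into it, add every tablet lying loose on the bench, then press them with the tamper until they lie level in one layer, none on top of another. Then close the cell: hook one edge of the cover grille under the cell's retaining lip while the cover is tilted, and swing it down until it lies flat and fully home. Finish with the scoop and the tamper standing upright on the mat again, and leave the other things on the bench where they are.

Things in the scene. Friction and masses are not known exactly. Their poses are not given: they have to be found in the camera images.
- cell: the drying cell: a fixed, open-topped aluminium box on the bench, 134 x 110 mm outside, 54 mm high at the lip. Origin: centre of the opening, on the bench; z up; its -x side (nearer the robot) carries the retaining lip, the +x side has a pipe stub. Inside 110 mm (x) by 90 mm (y), floor at z = 12 mm, rim at z = 40 mm, on which the cover lies
- cell_floor (a point): centre of the cell's inner floor, 12 mm above the bench
- cell_lip (a point): middle of the retaining lip's free edge, at its underside: cell x = -52 mm, z = 50 mm, so 10 mm above the rim. The lip is level, 4 mm thick, 110 mm long (y) and runs back to a wall whose inner face is at cell x = -61 mm: the cover's edge goes into this slot, which is open at its ends
- cell_stop (a point): middle of the top of the low far stop along the cell's +x side: inner face at cell x = +63 mm, top 6 mm above the rim (z = 46 mm). Along both y sides there are cheeks of the same height, inner faces at y = +-53 mm, from x = -10 to +50 mm. The cover drops in between stop and cheeks
- cover: the cell's cover: steel grille plate 120 mm (x) by 100 mm (y), 4 mm thick, 0.18 kg, lying flat on the bench, upright black grip fin in the middle: 12 mm thick (x), 44 mm long (y), top 38 mm above the underside. Origin: centre of the underside; z up. Same either way round. Home: flat on the rim, one 100 mm edge under the lip, origin 1 mm (+-2) to +x of the cell's centre, y within 3 mm
- cover_edge_a (a point): middle of the cover's -x edge (100 mm long), at the underside, 60 mm from the centre
- cover_edge_b (a point): middle of the cover's +x edge (100 mm long), at the underside, 60 mm from the centre
- mat: thin dark rubber tool mat fixed on the bench, 200 mm (x) by 240 mm (y), 3 mm thick; origin at the centre of its underside. Scoop and tamper stand on it
- scoop: steel dosing scoop on the mat with tablets in it: flat pan 68 mm wide (y), 106 mm long, side and back walls 30 mm high, 3 mm thick; open mouth at -x, where the last 26 mm of floor ramp up 15 deg. At the back an upright black grip fin 12 mm thick (x = 46 to 58 mm), 36 mm wide (y), top at z = 76 mm. Origin: underside, 52 mm in front of the fin's middle; z up. Empties when tipped mouth down 50 to 60 deg
- scoop_mouth (a point): middle of the scoop's pouring edge, 60 mm to -x of the origin and 8 mm above its underside
- tamper: hand tamper standing on the mat: steel plate 70 mm (x) by 56 mm (y), 8 mm thick, with a black upright handle 14 mm (x) by 36 mm (y) from the plate to 78 mm above the underside; 0.25 kg. Origin: centre of the plate's underside; z up
- tablet1: drying tablet: white, round, domed on both faces, 24 mm in diameter and 16 mm thick, 13 g; origin at its centre, z along its axis. Starts in the scoop (4 to 6 of tablet1..6 are there)
- tablet2: drying tablet: white, round, domed on both faces, 24 mm in diameter and 16 mm thick, 13 g; origin at its centre, z along its axis. Starts in the scoop (4 to 6 of tablet1..6 are there)
- tablet3: drying tablet: white, round, domed on both faces, 24 mm in diameter and 16 mm thick, 13 g; origin at its centre, z along its axis. Starts in the scoop (4 to 6 of tablet1..6 are there)
- tablet4: drying tablet: white, round, domed on both faces, 24 mm in diameter and 16 mm thick, 13 g; origin at its centre, z along its axis. Starts in the scoop (4 to 6 of tablet1..6 are there)
- tablet5: drying tablet: white, round, domed on both faces, 24 mm in diameter and 16 mm thick, 13 g; origin at its centre, z along its axis. Starts in the scoop (4 to 6 of tablet1..6 are there)
- tablet6: drying tablet: white, round, domed on both faces, 24 mm in diameter and 16 mm thick, 13 g; origin at its centre, z along its axis. Starts in the scoop (4 to 6 of tablet1..6 are there)
- tablet7: drying tablet: white, round, domed on both faces, 24 mm in diameter and 16 mm thick, 13 g; origin at its centre, z along its axis. Starts lying flat on the bench between robot and cell (1 to 3 of tablet7..9 are there)
- tablet8: drying tablet: white, round, domed on both faces, 24 mm in diameter and 16 mm thick, 13 g; origin at its centre, z along its axis. Starts lying flat on the bench between robot and cell (1 to 3 of tablet7..9 are there)
- tablet9: drying tablet: white, round, domed on both faces, 24 mm in diameter and 16 mm thick, 13 g; origin at its centre, z along its axis. Starts lying flat on the bench between robot and cell (1 to 3 of tablet7..9 are there)
- weight: bystander: steel check weight with a knob, 36 mm across, 50 mm tall; origin on its underside
- spatula: bystander: flat steel laboratory spatula, 170 mm long, lying beyond the cell; origin on its underside
- jar: bystander: small amber jar, 48 mm across, 55 mm tall; origin on its underside
Mind the look-alikes: they are no part of the job. Several things look just like the cover: the one meant starts nearest to the robot's base.

How it is judged:
On the way, in this order (a step that is already met when the one before it is completed fails the run):
1. the scoop is tipped mouth down by more than 20 degrees at the cell (mouth within 150 mm of the cell's centre, seen from above) (angle between scoop's own z axis and vertical above 0.35 rad and horizontal distance between scoop_mouth and cell below 0.15 m), for 0.1 s.
2. every tablet is in the cell (x of tablet1 in the frame of cell between -0.055 and 0.055 m and y of tablet1 in the frame of cell between -0.045 and 0.045 m and x of tablet2 in the frame of cell between -0.055 and 0.055 m and y of tablet2 in the frame of cell between -0.045 and 0.045 m and x of tablet3 in the frame of cell between -0.055 and 0.055 m and y of tablet3 in the frame of cell between -0.045 and 0.045 m and x of tablet4 in the frame of cell between -0.055 and 0.055 m and y of tablet4 in the frame of cell between -0.045 and 0.045 m and x of tablet5 in the frame of cell between -0.055 and 0.055 m and y of tablet5 in the frame of cell between -0.045 and 0.045 m and x of tablet6 in the frame of cell between -0.055 and 0.055 m and y of tablet6 in the frame of cell between -0.045 and 0.045 m and x of tablet7 in the frame of cell between -0.055 and 0.055 m and y of tablet7 in the frame of cell between -0.045 and 0.045 m and x of tablet8 in the frame of cell between -0.055 and 0.055 m and y of tablet8 in the frame of cell between -0.045 and 0.045 m and x of tablet9 in the frame of cell between -0.055 and 0.055 m and y of tablet9 in the frame of cell between -0.045 and 0.045 m and z of each of tablet1, tablet2, tablet3, tablet4, tablet5, tablet6, tablet7, tablet8, tablet9 in the frame of cell below 0.06 m), for 0.2 s.
3. the tamper presses on the tablets in the cell (more than 3 N), and all lie level: every centre less than 17 mm above the cell's floor ((contact force between tamper and tablet1 above 3 N or contact force between tamper and tablet2 above 3 N or contact force between tamper and tablet3 above 3 N or contact force between tamper and tablet4 above 3 N or contact force between tamper and tablet5 above 3 N or contact force between tamper and tablet6 above 3 N or contact force between tamper and tablet7 above 3 N or contact force between tamper and tablet8 above 3 N or contact force between tamper and tablet9 above 3 N) and x of tablet1 in the frame of cell between -0.055 and 0.055 m and y of tablet1 in the frame of cell between -0.045 and 0.045 m and x of tablet2 in the frame of cell between -0.055 and 0.055 m and y of tablet2 in the frame of cell between -0.045 and 0.045 m and x of tablet3 in the frame of cell between -0.055 and 0.055 m and y of tablet3 in the frame of cell between -0.045 and 0.045 m and x of tablet4 in the frame of cell between -0.055 and 0.055 m and y of tablet4 in the frame of cell between -0.045 and 0.045 m and x of tablet5 in the frame of cell between -0.055 and 0.055 m and y of tablet5 in the frame of cell between -0.045 and 0.045 m and x of tablet6 in the frame of cell between -0.055 and 0.055 m and y of tablet6 in the frame of cell between -0.045 and 0.045 m and x of tablet7 in the frame of cell between -0.055 and 0.055 m and y of tablet7 in the frame of cell between -0.045 and 0.045 m and x of tablet8 in the frame of cell between -0.055 and 0.055 m and y of tablet8 in the frame of cell between -0.045 and 0.045 m and x of tablet9 in the frame of cell between -0.055 and 0.055 m and y of tablet9 in the frame of cell between -0.045 and 0.045 m and z of each of tablet1, tablet2, tablet3, tablet4, tablet5, tablet6, tablet7, tablet8, tablet9 in the frame of cell below 0.029 m), for 0.1 s.
4. one edge of the cover is under the lip while the cover is tilted more than 6 degrees (angle between cover's own z axis and vertical above 0.105 rad and ((x of cover_edge_a in the frame of cell below -0.0545 m and y of cover_edge_a in the frame of cell between -0.008 and 0.008 m and z of cover_edge_a in the frame of cell between 0.035 and 0.049 m) or (x of cover_edge_b in the frame of cell below -0.0545 m and y of cover_edge_b in the frame of cell between -0.008 and 0.008 m and z of cover_edge_b in the frame of cell between 0.035 and 0.049 m))), for 0.1 s.
5. the cover lies flat and home in its seat (x of cover in the frame of cell between -0.004 and 0.006 m and y of cover in the frame of cell between -0.006 and 0.006 m and z of cover in the frame of cell between 0.036 and 0.0435 m and angle between cover's own z axis and vertical below 0.04 rad and angle between the x axis of cover and the x axis of cell, either way round below 0.08 rad), for 0.2 s.
At the end, for the whole second after the job is handed in: tablets in the cell, every centre under 17 mm above its floor; cover home (5 mm in x, 6 mm in y of its seat, on the rim within 4 mm, tilt under 2.3, turn under 4.5 degrees); scoop and tamper upright on the mat (origins within 70 x 110 and 85 x 105 mm of its centre); at rest (all of step 5 and x of tablet1 in the frame of cell between -0.055 and 0.055 m and y of tablet1 in the frame of cell between -0.045 and 0.045 m and x of tablet2 in the frame of cell between -0.055 and 0.055 m and y of tablet2 in the frame of cell between -0.045 and 0.045 m and x of tablet3 in the frame of cell between -0.055 and 0.055 m and y of tablet3 in the frame of cell between -0.045 and 0.045 m and x of tablet4 in the frame of cell between -0.055 and 0.055 m and y of tablet4 in the frame of cell between -0.045 and 0.045 m and x of tablet5 in the frame of cell between -0.055 and 0.055 m and y of tablet5 in the frame of cell between -0.045 and 0.045 m and x of tablet6 in the frame of cell between -0.055 and 0.055 m and y of tablet6 in the frame of cell between -0.045 and 0.045 m and x of tablet7 in the frame of cell between -0.055 and 0.055 m and y of tablet7 in the frame of cell between -0.045 and 0.045 m and x of tablet8 in the frame of cell between -0.055 and 0.055 m and y of tablet8 in the frame of cell between -0.045 and 0.045 m and x of tablet9 in the frame of cell between -0.055 and 0.055 m and y of tablet9 in the frame of cell between -0.045 and 0.045 m and z of each of tablet1, tablet2, tablet3, tablet4, tablet5, tablet6, tablet7, tablet8, tablet9 in the frame of cell below 0.029 m and x of scoop in the frame of mat between -0.07 and 0.07 m and y of scoop in the frame of mat between -0.11 and 0.11 m and z of scoop in the frame of mat between -0.003 and 0.008 m and angle between each of scoop, tamper's own z axis and vertical below 0.1 rad and x of tamper in the frame of mat between -0.085 and 0.085 m and y of tamper in the frame of mat between -0.105 and 0.105 m and z of tamper in the frame of mat between -0.003 and 0.008 m and linear speed of each of cover, scoop, tamper below 0.02 m/s); the robot touches nothing.
It fails at once if a bystander is pushed more than 40 mm (distance of any of weight, spatula, jar from where it was at the start of the episode above 0.04 m).
Of tablet1, tablet2, tablet3, tablet4, tablet5, tablet6 only 4 to 6 are there at a start; the rules pass over those that are not, and their reading is None.
Of tablet7, tablet8, tablet9 only 1 to 3 are there at a start; the rules pass over those that are not, and their reading is None.
At some moment in a run one of cover, tamper, tablet7, tablet8, tablet9 may be knocked a few centimetres aside while the robot is not near it.
It also fails if it takes over 210 s, if anything falls off the work surface, if the arm or the gripper's body presses on something with over 40 N, if the wrist force passes 120 N, or if a joint passes its speed limit or range.

ROBOT

A 6-joint arm with a two-finger parallel gripper is mounted at the origin on the work surface. World frame = base frame: x ahead of the robot, y to its left, z up, the work surface at z = 0. Lengths are in m, angles in rad, forces in N, time in s.
With the tool pointing down it reaches from about 0.35 to 0.775 m from the base axis. Payload 7.3 kg.
Tool frame: the origin (TCP) lies at the very end of the fingers, on their centre line; the grasp point (between the pads) lies 19 mm behind it; z points along the fingers, y is the line along which they close (so a half turn about z gives the same grasp; the last joint's range is limited). The gripper opens to 92 mm and grips with 3 to 60 N. Pads are 19 mm wide; open, the fingers measure 130 mm over their backs; the gripper's body (75 mm by 190 mm) begins 47 mm behind the grasp point.
Start: joints at [-1.375, 0.342, 1.524, -0, 1.275, -0.146], TCP at [0.176, -0.495, 0.227] pointing down, gripper open.
Joint ranges: [-2.53, 2.53], [-0.77, 2.02], [0.04, 2.7], [-1, 4.14], [0.28, 2.66], [-3.11, 3.11]. Speed limits (rad/s): [2.57, 2.57, 3.14, 3.14, 3.14, 3.14].

INTERFACE

Orientations are given as [roll, pitch, yaw] about the fixed x, y, z axes, in that order (R = Rz(yaw) Ry(pitch) Rx(roll)).
In Python, from cell import robot gives the robot as it stands. The module is installed in compiled form; this text tells all that it offers.
- The arm moves only by the tool arm_command, never from a script. Its argument "moves" is a list of rows, each a list of 3 entries, a list of its own where there are three numbers: the shift along the tool's x, y, z in m, then the turn, a rotation vector about the tool's x, y, z in rad, then the finger opening in m, from 0 to 0.0918. In form: [[[dx, dy, dz], [ax, ay, az], claw], ...]. A call has exactly 5 rows; each row is the pose to reach, as a shift and turn from the pose commanded when the call began, along the tool's axes at that moment; what a row does not reach only later rows make up. A row lasts 1/10 s, in which the tool goes at most 50 mm and 8.59 degrees, less where a joint would pass 70% of its speed; a pose out of reach is approached as far as the arm can. A call with a gripper value outside its range is refused whole. The fingers move at their own pace and stop on an object; "squeeze" is the grip in N (left out, the last holds). Time passes only in rows, so rows that repeat a pose let the fingers close, or fill a call up. It gives the time, the measured TCP pose, the force, the opening and the grip force at its end, in the units of the state.
- robot.observe(): the state, without advancing time (a new reading comes with each control period).
- robot.read_camera(name): name is "scene" or "top" or "wrist"; returns the picture (400x640x3 uint8, red, green, blue); there is no depth.
- robot.camera_model(name): a dict with "fx", "fy", "cx", "cy" (pixels), "R" (3x3) and "t" (3): a world point X has camera coordinates R X + t. Camera axes: x right, y down, z forward; pixel columns grow to the right and rows downward; lengths in m; the calibration is good to about 2 mm. A picture is of the moment at which its call begins: read the wrist's pose just before it. camera_model takes no time and is no camera call; for the wrist camera it gives the pose at the moment of the call.
- robot.hand_in(): hands the job in; it is judged then, once.
The state is a dict: "time": time; "qpos": joint angles; "qvel": joint speeds; "joint_efforts": joint torques, N m; "tool_pos": TCP position; "tool_rot": TCP orientation; "contact_force": force on the tool from outside, world axes, zero at the start; "torque": the same for the moment, N m; "opening": finger opening in m; "grip_force": force on a finger pad.
Only numpy, scipy, OpenCV 4.12 (cv2) and the standard library are available. Lean on these libraries where they do the work, as an engineer would, in place of code of your own. Each camera call takes 0.05 s, during which the arm holds its last target. There are 200 camera calls.

## Working session

There is one attempt and no reset: what is moved stays moved. The work goes in short steps, Python scripts to look and compute and a tool call to move; the robot and the scene stay as the last step left them, time stands still between calls to the robot, and variables do not carry over. Pictures are saved under pics/ and viewed, at most 14 in all, crops included, and the job is handed in when it is done.

Besides the shell and the picture viewer there is one more tool, called after ">>>" as name([rows], argument=value, ...), one row to a line, values as JSON. arm_command: Moves the arm, as the interface text tells. Its arguments: {"type":"object","properties":{"moves":{"type":"array"},"squeeze":{"type":"number"}},"required":["moves"]}

```bash
mkdir -p pics
python3 - <<'E'
from cell import robot
import cv2,numpy as np
for n in ["scene","top"]:
    cv2.imwrite(f"pics/{n}0.png",robot.read_camera(n)[:,:,::-1])
    m=robot.camera_model(n);print(n,m)
s=robot.observe();print(s)
E
```

```text
scene {'fx': 426.76352269239425, 'fy': 426.76352269239425, 'cx': 321.18648602495807, 'cy': 200.68778082508297, 'R': array([[ 0.48089016,  0.8767695 ,  0.00445978],
       [ 0.68530298, -0.37269216, -0.62566794],
       [-0.54690445,  0.30393385, -0.78007675]]), 't': array([-0.34537496, -0.38114849,  1.41388128])}
top {'fx': 388.63323433281954, 'fy': 388.63323433281954, 'cx': 323.3310885712745, 'cy': 200.57599294772336, 'R': array([[-0.02370615, -0.9997165 ,  0.00222034],
       [-0.99098325,  0.02320598, -0.13196087],
       [ 0.13187194, -0.0053286 , -0.99125244]]), 't': array([0.06667363, 0.61806863, 1.14593889])}
{'time': 0.1, 'qpos': array([-1.37499948e+00,  3.42651246e-01,  1.52487903e+00, -4.60191305e-05,
        1.27539800e+00, -1.46030656e-01]), 'qvel': array([ 0.00040969, -0.00218596, -0.00283373,  0.00156066,  0.00189801,
       -0.00061346]), 'joint_efforts': array([ 2.54863247e-03, -4.32007456e+01, -2.44692492e+01,  7.21649034e-02,
        5.26520493e-02, -3.55008660e-05]), 'tool_pos': array([ 0.17590958, -0.49428607,  0.22613021]), 'tool_rot': array([-3.14026484e+00, -1.50809944e-04,  3.41840831e-01]), 'contact_force': array([-0.26032362,  0.29957173, -0.1582946 ]), 'torque': array([0.02182247, 0.02801068, 0.02585094]), 'grip_force': 0.0, 'opening': 0.0919441021175347}
```

View pics/top0.png

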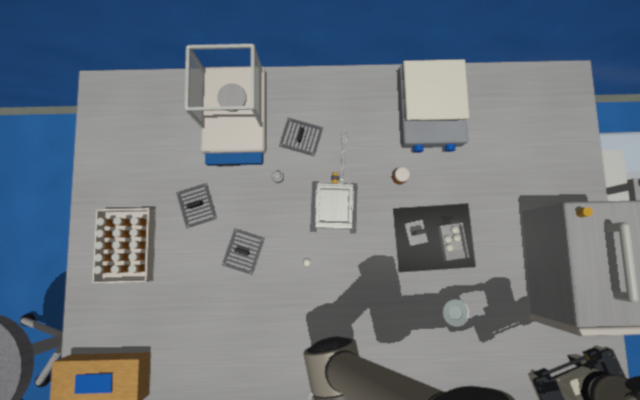

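View pics/scene0.png

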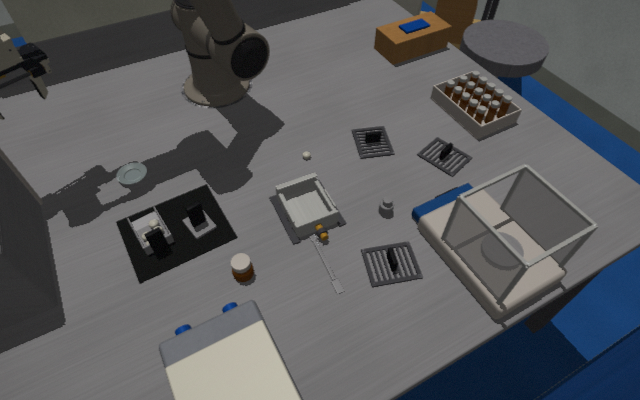

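```bash
cat > h.py <<'E'
from cell import robot
import cv2,numpy as np
from scipy.spatial.transform import Rotation as Ro
def w(cam,u,v,z,m=None):
    m=m or robot.camera_model(cam)
    d=m["R"].T@np.array([(u-m["cx"])/m["fx"],(v-m["cy"])/m["fy"],1]); c=-m["R"].T@m["t"]
    return c+d*(z-c[2])/d[2]
def px(cam,X,m=None):
    m=m or robot.camera_model(cam); c=m["R"]@np.asarray(X)+m["t"]
    return np.array([m["fx"]*c[0]/c[2]+m["cx"],m["fy"]*c[1]/c[2]+m["cy"]])
def go(p,rpy):
    "shift and turn (tool axes) from the measured pose to world pose p,rpy"
    s=robot.observe(); R=Ro.from_euler('xyz',s["tool_rot"]); T=Ro.from_euler('xyz',rpy)
    d=R.inv().apply(np.array(p)-s["tool_pos"]); r=(R.inv()*T).as_rotvec()
    print("t",round(s["time"],2),"shift",d.round(4),"turn",r.round(3),"rows",np.ceil(max(np.linalg.norm(d)/.05,np.linalg.norm(r)/.1499)))
def st():
    s=robot.observe(); print(round(s["time"],2),s["tool_pos"].round(4),s["tool_rot"].round(3),"F",s["contact_force"].round(1),"T",s["torque"].round(2),"op",round(s["opening"],4),"g",round(s["grip_force"],1)); return s
def snap(cam,name,crop=None,k=1):
    m=robot.camera_model(cam); I=robot.read_camera(cam)[:,:,::-1].copy()
    J=I if crop is None else I[crop[1]:crop[3],crop[0]:crop[2]]
    cv2.imwrite(f"pics/{name}.png",cv2.resize(J,None,fx=k,fy=k,interpolation=cv2.INTER_CUBIC)); return I,m
E
python3 - <<'E'
from h import *
I=cv2.imread("pics/top0.png")
cv2.imwrite("pics/crop0.png",cv2.resize(I[165:285,220:480],None,fx=3,fy=3,interpolation=cv2.INTER_CUBIC))
for n,u,v,z in [("tab",307,262,.008),("weight",278,176,.05),("jar",401,175,.055)]: print(n,w("top",u,v,z).round(3))
E
```

```text
tab [0.435 0.107 0.008]
weight [0.697 0.189 0.05 ]
jar [ 0.691 -0.186  0.055]
```

View pics/crop0.png

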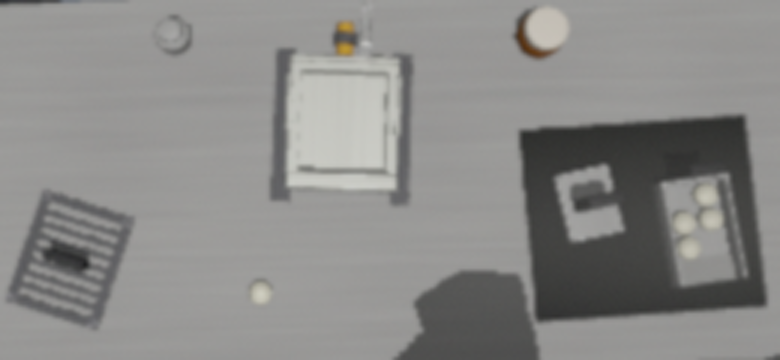

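Run:
```python
from h import *
f=lambda a,z:np.array([w("top",220+u/3,165+v/3,z)[:2] for u,v in a])
def show(n,a,z,xi):
    P=f(a,z);print(n,P.mean(0).round(3),"sides",[round(1e3*np.linalg.norm(P[i]-P[i-1])) for i in range(len(P))],"yaw",np.degrees(np.arctan2(*(P[xi[1]]-P[xi[0]])[::-1])).round(1))
show("cellrim_in",[(301,72),(388,72),(386,170),(300,168)],.04,(3,0))
show("cell_out",[(292,56),(401,57),(398,190),(287,187)],.046,(3,0))
show("mat",[(520,130),(744,116),(766,305),(538,320)],.003,(3,0))
show("tamper",[(555,175),(607,165),(624,232),(572,242)],.011,(3,0))
show("pan",[(658,180),(728,173),(748,278),(678,287)],.025,(3,0))
show("cover",[(45,190),(133,217),(97,327),(8,298)],.004,(3,0))
print("tamperhandle",f([(590,188)],.081),"fin",f([(683,160)],.079),"tabl",f([(260,291)],.008))
m=robot.camera_model("wrist");s=robot.observe();R=Ro.from_euler('xyz',s["tool_rot"]).as_matrix()
print("wristcam in tool: pos",(R.T@(-m["R"].T@m["t"]-s["tool_pos"])).round(3),"axes",(m["R"]@R).round(2).tolist(),m["fx"])
```

```text
cellrim_in [0.605 0.018] sides [98, 89, 100, 87] yaw -1.9
cell_out [0.602 0.018] sides [134, 111, 136, 112] yaw -3.4
mat [ 0.501 -0.29 ] sides [197, 236, 196, 235] yaw 2.7
tamper [ 0.516 -0.234] sides [71, 55, 71, 55] yaw 11.4
pan [ 0.486 -0.345] sides [109, 72, 108, 72] yaw 7.0
cover [0.473 0.302] sides [116, 96, 117, 97] yaw -18.7
tamperhandle [[ 0.52784819 -0.21864875]] fin [[ 0.55320526 -0.31179215]] tabl [[0.43459841 0.10764947]]
wristcam in tool: pos [ 0.079 -0.001 -0.158] axes [[-0.0, 1.0, -0.0], [-0.96, -0.0, -0.29], [-0.29, 0.0, 0.96]] 302.00099024946695
```

Run:
```python
from h import *
go([.54,-.335,.20],[np.pi,0,1.71])
```

```text
t 0.1 shift [ 0.3964 -0.028   0.0262] turn [-1.000e-03 -1.000e-03 -1.368e+00] rows 10.0
```

>>> arm_command([
  [[0.04, -0.003, 0.003], [0, 0, -0.137], 0.09],
  [[0.08, -0.006, 0.005], [0, 0, -0.274], 0.09],
  [[0.12, -0.008, 0.008], [0, 0, -0.41], 0.09],
  [[0.16, -0.011, 0.01], [0, 0, -0.547], 0.09],
  [[0.198, -0.014, 0.013], [0, 0, -0.684], 0.09],
], squeeze=30)

```text
time: 0.6
tool_pos: [0.3592, -0.4141, 0.2134]
tool_rot: [-3.141, -0.0, 1.031]
contact_force: [0.1, -0.5, 0.1]
opening: 0.0898
grip_force: 0.0
```

>>> arm_command([
  [[0.033, 0.023, 0.003], [0, 0, -0.137], 0.09],
  [[0.065, 0.046, 0.005], [0, 0, -0.274], 0.09],
  [[0.098, 0.069, 0.008], [0, 0, -0.41], 0.09],
  [[0.13, 0.092, 0.01], [0, 0, -0.547], 0.09],
  [[0.162, 0.114, 0.013], [0, 0, -0.684], 0.09],
])

```text
time: 1.1
tool_pos: [0.5407, -0.3347, 0.2002]
tool_rot: [-3.141, -0.0, 1.716]
contact_force: [0.2, -1.6, 1.2]
opening: 0.09
grip_force: 0.0
```

Run:
```python
from h import *
st()
snap("wrist","w1")
```

```text
1.1 [ 0.5407 -0.3347  0.2002] [-3.141 -0.     1.716] F [ 0.2 -1.6  1.2] T [-0.04 -0.14  0.01] op 0.09 g 0.0
```

View pics/w1.png

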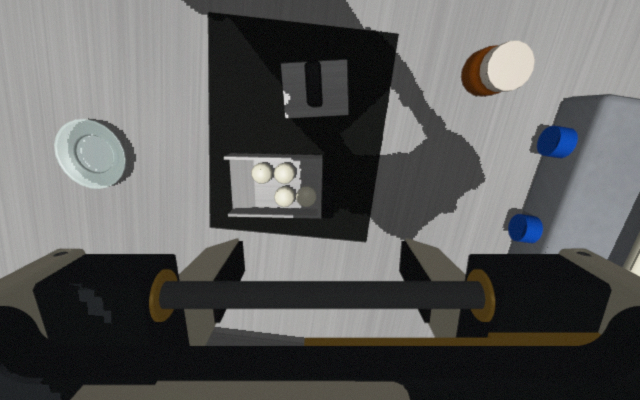

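Run:
```python
from h import *
I=cv2.imread("pics/w1.png"); C=I[30:240,190:420].astype(float)
cv2.imwrite("pics/w1c.png",cv2.resize(np.clip(255*(C/255)**.45,0,255).astype(np.uint8),None,fx=3,fy=2.8,interpolation=cv2.INTER_CUBIC))
for X in [(.545,-.338,.079),(.493,-.344,.003),(.501,-.29,.003),(.516,-.234,.081)]: print(X,px("wrist",X).round())
```

```text
(0.545, -0.338, 0.079) [321. 206.]
(0.493, -0.344, 0.003) [277. 186.]
(0.501, -0.29, 0.003) [289. 141.]
(0.516, -0.234, 0.081) [306.  87.]
```

View pics/w1c.png

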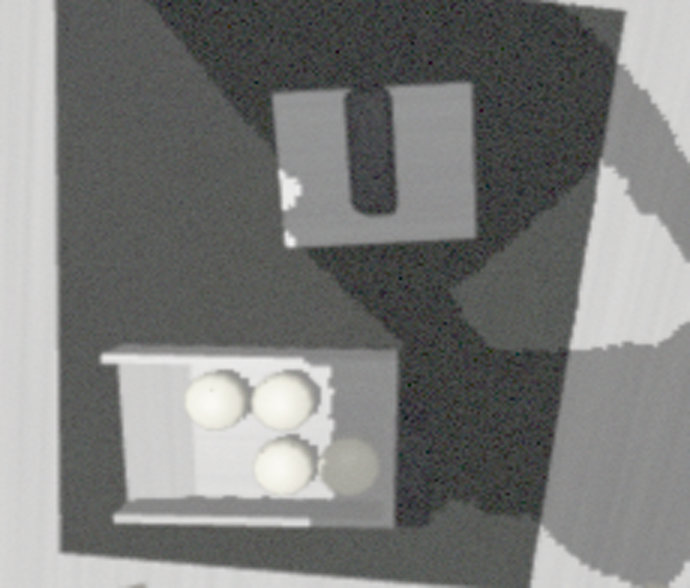

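Run:
```python
from h import *
I=cv2.imread("pics/scene0.png")
C=I[190:280,105:245].astype(float)
C=np.clip(255*(C/255)**.45,0,255).astype(np.uint8)
for X in [(.493,-.344,.003),(.545,-.338,.079),(.545,-.338,.033),(.545,-.356,.079),(.545,-.32,.079)]:
    u=px("scene",X);print(X,u.round(1));
C=cv2.resize(C,None,fx=5,fy=5,interpolation=cv2.INTER_CUBIC)
cv2.imwrite("pics/s0c.png",C)
```

```text
(0.493, -0.344, 0.003) [152.6 234.8]
(0.545, -0.338, 0.079) [151.1 231.6]
(0.545, -0.338, 0.033) [157.2 242.9]
(0.545, -0.356, 0.079) [143.  234.8]
(0.545, -0.32, 0.079) [159.1 228.4]
```

View pics/s0c.png

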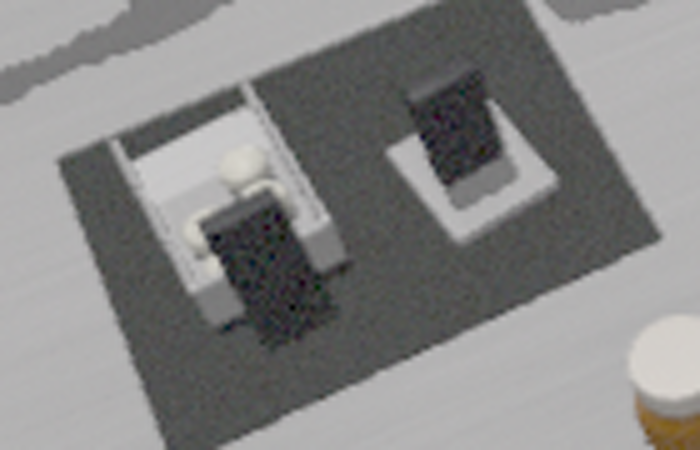

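>>> arm_command([
  [[0, 0.004, 0.045], [0, 0, 0], 0.09],
  [[0, 0.004, 0.09], [0, 0, 0], 0.09],
  [[0, 0.004, 0.13], [0, 0, 0], 0.09],
  [[0, 0.004, 0.156], [0, 0, 0], 0.09],
  [[0, 0.004, 0.156], [0, 0, 0], 0.0],
], squeeze=40)

```text
time: 1.65
tool_pos: [0.5406, -0.3332, 0.04]
tool_rot: [-3.135, -0.007, 1.709]
contact_force: [0.3, 0.3, -0.5]
opening: 0.0854
grip_force: 0.0
```

>>> arm_command([
  [[0, 0, 0], [0, 0, 0], 0],
  [[0, 0, 0], [0, 0, 0], 0],
  [[0, 0, 0], [0, 0, 0], 0],
  [[0, 0, 0], [0, 0, 0], 0],
  [[0, 0, 0], [0, 0, 0], 0],
])

```text
time: 2.15
tool_pos: [0.5436, -0.3353, 0.0456]
tool_rot: [3.141, 0.001, 1.71]
contact_force: [0.5, 0.5, -0.7]
opening: 0.0464
grip_force: 0.0
```

>>> arm_command([
  [[0, 0, 0], [0, 0, 0], 0],
  [[0, 0, 0], [0, 0, 0], 0],
  [[0, 0, 0], [0, 0, 0], 0],
  [[0, 0, 0], [0, 0, 0], 0],
  [[0, 0, 0], [0, 0, 0], 0],
])

```text
time: 2.65
tool_pos: [0.5434, -0.3351, 0.0447]
tool_rot: [3.141, 0.0, 1.71]
contact_force: [0.8, 0.7, 0.7]
opening: 0.0118
grip_force: 40.0
```

>>> arm_command([
  [[0, 0, 0], [0, 0, 0], 0],
  [[0, 0, -0.01], [0, 0, 0], 0],
  [[0, 0, -0.02], [0, 0, 0], 0],
  [[0, 0, -0.04], [0, 0, 0], 0],
  [[0, 0, -0.04], [0, 0, 0], 0],
])

```text
time: 3.15
tool_pos: [0.5448, -0.3363, 0.0882]
tool_rot: [3.137, 0.005, 1.71]
contact_force: [0.7, -0.4, -1.7]
opening: 0.012
grip_force: 40.0
```

Run:
```python
from h import *
s=st();go([.60,.018,.25],[np.pi,0,1.571-.05])
I,m=snap("wrist","w2")
```

```text
3.15 [ 0.5448 -0.3363  0.0882] [3.137 0.005 1.71 ] F [ 0.7 -0.4 -1.7] T [-0.03 -0.22  0.02] op 0.012 g 40.0
t 3.15 shift [ 0.3425  0.1044 -0.1629] turn [0.005 0.004 0.189] rows 8.0
```

View pics/w2.png

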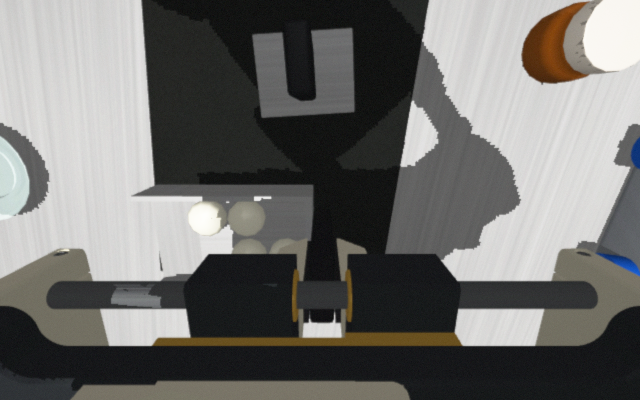

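>>> arm_command([
  [[0.01, 0, -0.02], [0.03, 0, 0], 0],
  [[0.025, 0, -0.04], [0.06, 0, 0], 0],
  [[0.05, 0.005, -0.06], [0.1, 0, 0], 0],
  [[0.08, 0.015, -0.08], [0.13, 0, 0], 0],
  [[0.11, 0.027, -0.1], [0.15, 0, 0], 0],
])

```text
time: 3.7
tool_pos: [0.5544, -0.2214, 0.1846]
tool_rot: [-2.989, -0.001, 1.709]
contact_force: [0.2, 0.0, -3.2]
opening: 0.0122
grip_force: 40.0
```

Run:
```python
from h import *
s=st()
R=Ro.from_euler('xyz',[np.pi,0,1.571-.047])*Ro.from_rotvec([.15,0,0])
go([.70,.018,.20],R.as_euler('xyz'))
```

```text
3.7 [ 0.5544 -0.2214  0.1846] [-2.989e+00 -1.000e-03  1.709e+00] F [ 0.2  0.  -3.2] T [-0.03 -0.37 -0.02] op 0.0122 g 40.0
t 3.7 shift [ 0.2171  0.1728 -0.0419] turn [-0.002  0.027  0.183] rows 6.0
```

>>> arm_command([
  [[0.03, 0.012, -0.004], [0, 0.003, 0.02], 0],
  [[0.06, 0.03, -0.008], [0, 0.006, 0.04], 0],
  [[0.09, 0.05, -0.012], [0, 0.009, 0.06], 0],
  [[0.12, 0.07, -0.017], [0, 0.012, 0.08], 0],
  [[0.145, 0.09, -0.022], [0, 0.014, 0.1], 0],
])

```text
time: 4.2
tool_pos: [0.6262, -0.0641, 0.1922]
tool_rot: [-2.99, 0.001, 1.609]
contact_force: [0.5, 0.0, -2.2]
opening: 0.0117
grip_force: 40.0
```

Run:
```python
from h import *
s=st()
R=Ro.from_euler('xyz',[np.pi,0,1.571-.047])*Ro.from_rotvec([0,0,0])
go([.71,.018,.18],R.as_euler('xyz'))
```

```text
4.2 [ 0.6262 -0.0641  0.1922] [-2.990e+00  1.000e-03  1.609e+00] F [ 0.5  0.  -2.2] T [-0.02 -0.4   0.02] op 0.0117 g 40.0
t 4.2 shift [ 0.0789  0.0877 -0.001 ] turn [-0.151  0.007  0.084] rows 3.0
```

>>> arm_command([
  [[0.02, 0.02, 0], [0, 0.001, 0.02], 0],
  [[0.04, 0.04, 0], [0, 0.003, 0.04], 0],
  [[0.06, 0.06, 0], [-0.04, 0.005, 0.06], 0],
  [[0.079, 0.08, 0], [-0.1, 0.006, 0.084], 0],
  [[0.079, 0.088, 0], [-0.15, 0.007, 0.084], 0],
])

```text
time: 4.7
tool_pos: [0.7108, 0.0194, 0.1777]
tool_rot: [3.141, -0.001, 1.527]
contact_force: [-0.5, 0.3, -2.2]
opening: 0.0119
grip_force: 40.0
```

Run:
```python
from h import *
s=st()
B=Ro.from_euler('xyz',[np.pi,0,1.571-.047])
c=np.array([.603,.018]);ex=np.array([np.cos(.047),-np.sin(.047)])
# mouth targets: world x offset in cell, z ; tilt
R0=Ro.from_euler('xyz',s["tool_rot"])
for th,mx,mz in [(.25,.0,.12),(.5,0,.10),(.7,0,.085),(.85,.002,.07),(.96,.005,.06),(1.05,.005,.055)]:
    off=.112*np.cos(th)-.034*np.sin(th); dz=.112*np.sin(th)+.034*np.cos(th)
    p=np.r_[c+ex*(mx+off),mz+dz]
    R=B*Ro.from_rotvec([-th,0,0])
    print(th,p.round(3),"shift",R0.inv().apply(p-s["tool_pos"]).round(3),"turn",(R0.inv()*R).as_rotvec().round(3))
```

```text
4.7 [0.7108 0.0194 0.1777] [ 3.141e+00 -1.000e-03  1.527e+00] F [-0.5  0.3 -2.2] T [ 0.   -0.12  0.01] op 0.0119 g 40.0
0.25 [0.703 0.013 0.181] shift [-0.006 -0.008 -0.003] turn [-0.249 -0.001  0.003]
0.5 [0.685 0.014 0.184] shift [-0.006 -0.026 -0.006] turn [-0.499 -0.002  0.003]
0.7 [0.667 0.015 0.183] shift [-0.006 -0.044 -0.006] turn [-0.699 -0.002  0.002]
0.85 [0.653 0.016 0.177] shift [-0.006 -0.057  0.001] turn [-0.849 -0.002  0.002]
0.96 [0.644 0.016 0.171] shift [-0.006 -0.066  0.006] turn [-0.959 -0.002  0.002]
1.05 [0.634 0.017 0.169] shift [-0.006 -0.076  0.009] turn [-1.049 -0.002  0.002]
```

>>> arm_command([
  [[-0.005, 0.004, 0.025], [-0.1, 0, 0], 0],
  [[-0.006, 0.005, 0.042], [-0.24, 0, 0], 0],
  [[-0.006, -0.003, 0.038], [-0.37, 0, 0], 0],
  [[-0.006, -0.011, 0.034], [-0.5, 0, 0], 0],
  [[-0.006, -0.02, 0.031], [-0.6, 0, 0], 0],
])

```text
time: 5.2
tool_pos: [0.6885, 0.011, 0.1485]
tool_rot: [2.537, 0.001, 1.524]
contact_force: [1.9, 1.2, -2.3]
opening: 0.0118
grip_force: 40.0
```

Run:
```python
from h import *
s=st()
B=Ro.from_euler('xyz',[np.pi,0,1.571-.047])
c=np.array([.603,.018]);ex=np.array([np.cos(.047),-np.sin(.047)])
R0=Ro.from_euler('xyz',s["tool_rot"])
for th,mx,mz in [(.7,.015,.055),(.85,.015,.052),(.96,.015,.05),(1.05,.015,.05)]:
    off=.112*np.cos(th)-.034*np.sin(th); dz=.112*np.sin(th)+.034*np.cos(th)
    p=np.r_[c+ex*(mx+off),mz+dz]
    R=B*Ro.from_rotvec([-th,0,0])
    print(th,p.round(3),"shift",R0.inv().apply(p-s["tool_pos"]).round(3),"turn",(R0.inv()*R).as_rotvec().round(3))
```

```text
5.2 [0.6885 0.011  0.1485] [2.537e+00 1.000e-03 1.524e+00] F [ 1.9  1.2 -2.3] T [0.1  0.41 0.02] op 0.0118 g 40.0
0.7 [0.682 0.014 0.153] shift [ 0.003 -0.003 -0.008] turn [-0.096  0.001  0.001]
0.85 [0.666 0.015 0.159] shift [ 0.003 -0.013 -0.021] turn [-0.246  0.001  0.001]
0.96 [0.654 0.016 0.161] shift [ 0.003 -0.021 -0.03 ] turn [-0.356  0.001  0.001]
1.05 [0.644 0.016 0.164] shift [ 0.003 -0.028 -0.038] turn [-0.446  0.001  0.001]
```

>>> arm_command([
  [[0.002, -0.003, -0.008], [-0.1, 0, 0], 0],
  [[0.002, -0.013, -0.021], [-0.246, 0, 0], 0],
  [[0.002, -0.021, -0.03], [-0.356, 0, 0], 0],
  [[0.002, -0.025, -0.034], [-0.4, 0, 0], 0],
  [[0.002, -0.025, -0.034], [-0.4, 0, 0], 0],
])

```text
time: 5.7
tool_pos: [0.6681, 0.0429, 0.1724]
tool_rot: [2.407, -0.115, 1.641]
contact_force: [-0.4, -0.2, -1.3]
opening: 0.0114
grip_force: 40.0
```

>>> arm_command([
  [[0, 0, 0], [0, 0, 0], 0],
  [[0, 0, 0], [0, 0, 0], 0],
  [[0, 0, 0], [0, 0, 0], 0],
  [[0, 0, 0], [0, 0, 0], 0],
  [[0, 0, 0], [0, 0, 0], 0],
])

```text
time: 6.2
tool_pos: [0.6692, 0.0424, 0.1735]
tool_rot: [2.406, -0.113, 1.64]
contact_force: [0.0, 1.1, -1.5]
opening: 0.0115
grip_force: 40.0
```

Run:
```python
from h import *
st()
a,_=snap("scene","x",None)
b,_=snap("top","y",None)
A=cv2.resize(a[130:270,220:420],None,fx=2,fy=2,interpolation=cv2.INTER_CUBIC)
B=cv2.resize(b[150:290,235:435],None,fx=2,fy=2,interpolation=cv2.INTER_CUBIC)
cv2.imwrite("pics/pour.png",np.hstack([A,B]))
```

```text
6.2 [0.6692 0.0424 0.1735] [ 2.406 -0.113  1.64 ] F [ 0.   1.1 -1.5] T [-0.16  0.49  0.  ] op 0.0115 g 40.0
```

View pics/pour.png

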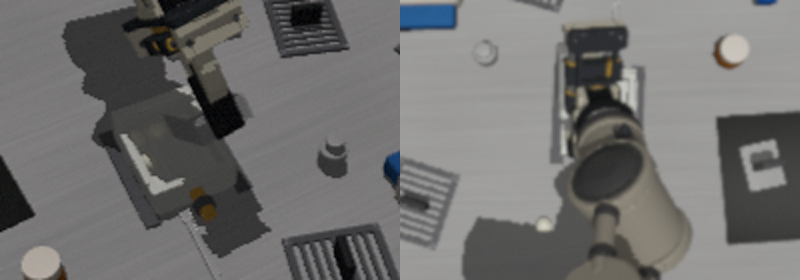

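Run:
```python
from h import *
s=st();print(s["qpos"].round(3))
a=cv2.imread("pics/x.png");b=a[165:225,255:345].astype(float)
B=np.clip(255*(b/255)**.5,0,255).astype(np.uint8)
cv2.imwrite("pics/x2.png",cv2.resize(B,None,fx=8,fy=8,interpolation=cv2.INTER_CUBIC))
```

```text
6.3 [0.6691 0.0425 0.1733] [ 2.406 -0.114  1.64 ] F [ 0.1  0.3 -0.8] T [-0.11  0.51 -0.02] op 0.0121 g 40.0
[-0.165  0.394  1.887  1.02   0.283 -1.103]
```

View pics/x2.png

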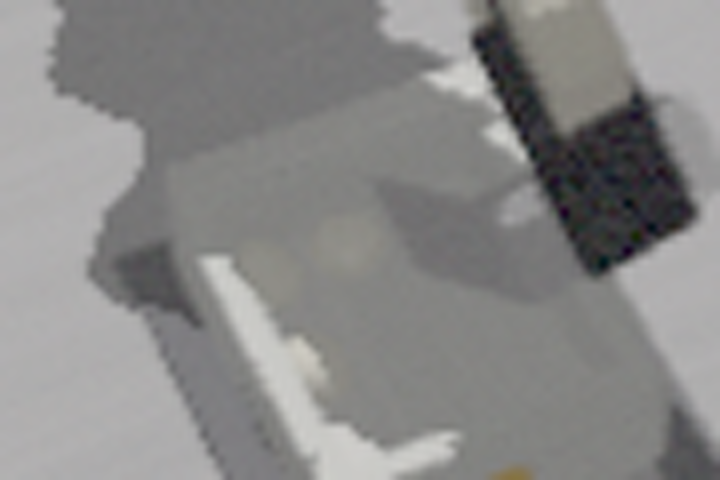

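Run:
```python
from h import *
I,m=snap("wrist","w3")
cv2.imwrite("pics/w3.png",np.clip(255*(I/255.)**.6,0,255).astype(np.uint8))
```

```text
(no output)
```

View pics/w3.png

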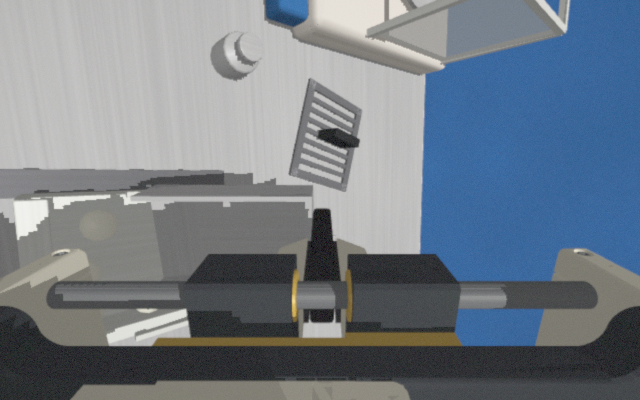

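Run:
```python
from h import *
s=st();go(s["tool_pos"]+[0.02,-.03,.10],s["tool_rot"])
```

```text
6.35 [0.669  0.0424 0.1733] [ 2.406 -0.114  1.64 ] F [-0.3 -0.6 -2.2] T [-0.13  0.47  0.06] op 0.0119 g 40.0
t 6.35 shift [-0.0198  0.0823 -0.0643] turn [0. 0. 0.] rows 3.0
```

>>> arm_command([
  [[-0.003, 0.016, -0.018], [0, 0, 0], 0],
  [[-0.008, 0.035, -0.033], [0, 0, 0], 0],
  [[-0.014, 0.06, -0.05], [0, 0, 0], 0],
  [[-0.02, 0.082, -0.064], [0, 0, 0], 0],
  [[-0.02, 0.082, -0.064], [0, 0, 0], 0],
])

```text
time: 6.85
tool_pos: [0.6913, 0.0108, 0.2776]
tool_rot: [2.398, -0.111, 1.64]
contact_force: [0.2, 0.4, -2.1]
opening: 0.0114
grip_force: 40.0
```

Run:
```python
from h import *
s=st();print(s["qpos"].round(3))
go([.62,-.15,.22],[np.pi,0,1.65])
```

```text
6.85 [0.6913 0.0108 0.2776] [ 2.398 -0.111  1.64 ] F [ 0.2  0.4 -2.1] T [-0.09  0.47  0.01] op 0.0114 g 40.0
[-0.222  0.292  1.699  0.583  0.518 -0.666]
t 6.85 shift [-0.1609 -0.0876 -0.0261] turn [ 0.743 -0.102 -0.051] rows 6.0
```

>>> arm_command([
  [[-0.03, -0.015, -0.005], [0.14, -0.02, -0.01], 0],
  [[-0.06, -0.032, -0.01], [0.29, -0.04, -0.02], 0],
  [[-0.09, -0.05, -0.015], [0.43, -0.06, -0.03], 0],
  [[-0.12, -0.067, -0.02], [0.58, -0.08, -0.04], 0],
  [[-0.155, -0.085, -0.026], [0.72, -0.1, -0.05], 0],
])

```text
time: 7.35
tool_pos: [0.6183, -0.1427, 0.2169]
tool_rot: [3.132, -0.006, 1.652]
contact_force: [0.8, 0.8, -1.7]
opening: 0.0118
grip_force: 40.0
```

Run:
```python
from h import *
s=st();go([.543,-.335,.10],[np.pi,0,1.71])
a,_=snap("scene","x5");b,_=snap("top","y5")
g=lambda I:np.clip(255*(I/255.)**.7,0,255).astype(np.uint8)
A=cv2.resize(g(a[155:240,255:355]),(400,340),interpolation=cv2.INTER_CUBIC)
B=cv2.resize(g(b[165:285,285:385]),(400,480),interpolation=cv2.INTER_CUBIC)
C=np.zeros((480,800,3),np.uint8);C[:340,:400]=A;C[:,400:]=B
cv2.imwrite("pics/after.png",C)
```

```text
7.35 [ 0.6183 -0.1427  0.2169] [ 3.132 -0.006  1.652] F [ 0.8  0.8 -1.7] T [ 0.01 -0.21  0.08] op 0.0118 g 40.0
t 7.35 shift [-0.1862 -0.0917  0.115 ] turn [ 0.01  -0.005 -0.058] rows 5.0
```

View pics/after.png

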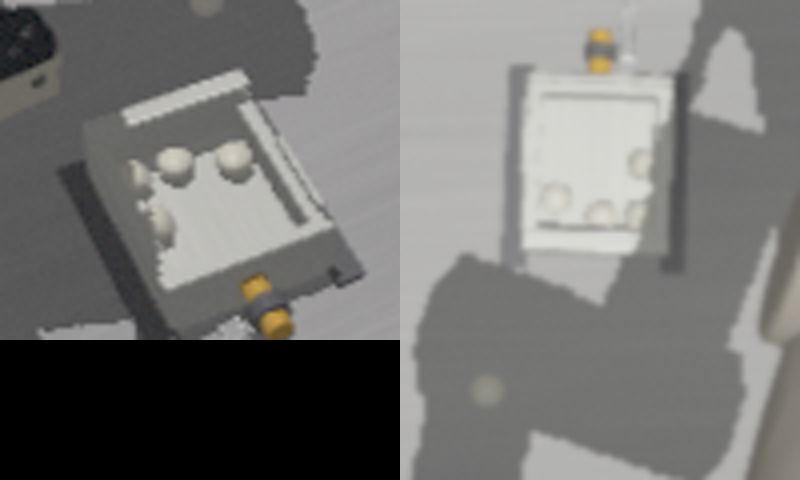

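>>> arm_command([
  [[-0.04, -0.02, 0.02], [0.002, 0, -0.01], 0],
  [[-0.08, -0.04, 0.04], [0.004, 0, -0.02], 0],
  [[-0.12, -0.06, 0.07], [0.006, 0, -0.035], 0],
  [[-0.16, -0.08, 0.095], [0.008, 0, -0.05], 0],
  [[-0.186, -0.092, 0.115], [0.008, -0.003, -0.058], 0],
])

```text
time: 7.95
tool_pos: [0.5425, -0.3351, 0.0981]
tool_rot: [3.134, -0.003, 1.709]
contact_force: [0.4, -0.4, -0.7]
opening: 0.0116
grip_force: 40.0
```

Run:
```python
from h import *
s=st();go([.5425,-.3353,.046],[np.pi,0,1.71])
```

```text
7.95 [ 0.5425 -0.3351  0.0981] [ 3.134e+00 -3.000e-03  1.709e+00] F [ 0.4 -0.4 -0.7] T [-0.04 -0.18  0.03] op 0.0116 g 40.0
t 7.95 shift [-0.0004 -0.0004  0.0521] turn [ 0.008 -0.003 -0.001] rows 2.0
```

>>> arm_command([
  [[0, 0, 0.02], [0.005, 0, 0], 0],
  [[0, 0, 0.035], [0.005, 0, 0], 0],
  [[0, 0, 0.045], [0.005, 0, 0], 0],
  [[0, 0, 0.05], [0.005, 0, 0], 0],
  [[0, 0, 0.052], [0.005, 0, 0], 0],
])

```text
time: 8.45
tool_pos: [0.5443, -0.3337, 0.048]
tool_rot: [3.139, -0.002, 1.709]
contact_force: [-0.4, -0.0, -0.8]
opening: 0.0116
grip_force: 40.0
```

>>> arm_command([
  [[0, 0, 0], [0, 0, 0], 0],
  [[0, 0, 0], [0, 0, 0], 0.03],
  [[0, 0, 0], [0, 0, 0], 0.04],
  [[0, 0, 0], [0, 0, 0], 0.06],
  [[0, 0, 0], [0, 0, 0], 0.06],
])

```text
time: 8.95
tool_pos: [0.5443, -0.3347, 0.0488]
tool_rot: [3.139, -0.001, 1.708]
contact_force: [0.0, 0.4, 0.5]
opening: 0.0393
grip_force: 0.0
```

>>> arm_command([
  [[0, 0, -0.01], [0, 0, 0], 0.06],
  [[0, 0, -0.04], [0, 0, 0], 0.06],
  [[0, 0, -0.08], [0, 0, 0], 0.06],
  [[0, 0, -0.12], [0, 0, 0], 0.06],
  [[0, 0, -0.16], [0, 0, 0], 0.06],
])

```text
time: 9.45
tool_pos: [0.5437, -0.3347, 0.2109]
tool_rot: [3.139, -0.001, 1.708]
contact_force: [-0.1, -0.4, 0.4]
opening: 0.0604
grip_force: 0.0
```

Run:
```python
from h import *
s=st()
I,m=snap("top","y6")
# tablet on bench: bright blob
G=cv2.cvtColor(I,cv2.COLOR_BGR2GRAY); P=G[250:275,290:325]
print(P[:, :].max(),np.unravel_index(P.argmax(),P.shape)); print(P[4:20,6:30])
go([.4346,.1076,.12],[np.pi,0,1.571])
```

```text
9.45 [ 0.5437 -0.3347  0.2109] [ 3.139e+00 -1.000e-03  1.708e+00] F [-0.1 -0.4  0.4] T [ 0.03 -0.13 -0.04] op 0.0604 g 0.0
209 (np.int64(12), np.int64(16))
[[162 162 162 163 163 162 162 162 162 162 162 163 162 162 162 162 162 161
  162 161 161 161 162 161]
 [163 162 163 163 164 164 164 164 163 163 163 164 164 164 163 163 163 163
  162 162 162 162 162 162]
 [163 163 164 164 163 164 164 164 164 164 164 164 164 163 164 164 163 163
  163 163 162 163 162 163]
 [163 163 163 163 163 164 164 163 160 155 154 155 157 162 163 163 162 163
  163 162 163 162 163 163]
 [163 163 163 163 163 163 162 159 150 140 138 138 142 154 161 163 163 163
  164 163 162 163 163 162]
 [163 163 163 163 163 163 160 152 149 158 165 164 154 149 156 162 164 164
  164 163 163 163 162 159]
 [164 164 164 164 164 163 155 149 166 180 185 185 176 162 149 159 164 165
  165 165 164 163 161 151]
 [165 165 165 165 164 164 157 155 179 192 199 198 191 177 160 162 164 164
  164 164 164 163 159 142]
 [165 165 165 165 165 164 160 164 186 200 209 208 199 188 174 166 163 163
  163 162 163 161 151 122]
 [162 163 163 163 163 162 158 163 188 202 209 209 202 189 171 164 162 162
  162 162 161 160 146 109]
 [162 163 162 163 163 162 159 164 185 199 205 204 198 185 167 162 162 163
  162 162 162 158 140 105]
 [163 163 163 163 163 162 162 163 175 188 195 194 186 172 163 163 163 163
  163 162 158 145 117  94]
 [162 163 162 162 162 162 162 162 164 168 172 171 168 164 162 162 162 162
  162 160 150 121  95  87]
 [162 162 162 162 161 162 161 161 161 160 161 161 161 161 161 162 161 162
  161 159 145 109  87  86]
 [162 162 162 163 162 162 162 162 162 162 162 162 162 162 162 162 162 162
  162 157 141 104  87  86]
 [162 162 162 162 162 162 162 162 162 161 162 162 162 161 162 162 162 161
  160 149 121  93  86  86]]
t 9.5 shift [ 0.4559 -0.0506  0.0946] turn [0.012 0.007 0.137] rows 10.0
```

>>> arm_command([
  [[0.047, -0.005, 0.0], [0.002, 0, 0.03], 0.06],
  [[0.094, -0.01, 0.0], [0.002, 0, 0.06], 0.06],
  [[0.14, -0.015, 0.01], [0.002, 0, 0.09], 0.06],
  [[0.188, -0.02, 0.015], [0.002, 0, 0.12], 0.06],
  [[0.235, -0.026, 0.02], [0.002, 0, 0.137], 0.06],
])

```text
time: 10.0
tool_pos: [0.4853, -0.1038, 0.1891]
tool_rot: [3.14, -0.001, 1.569]
contact_force: [0.4, 0.4, -0.4]
opening: 0.06
grip_force: 0.0
```

Run:
```python
from h import *
s=st();t=w("top",306.6,262.5,.008);print(t)
go([t[0],t[1],.10],[np.pi,0,1.571])
```

```text
10.0 [ 0.4853 -0.1038  0.1891] [ 3.140e+00 -1.000e-03  1.569e+00] F [ 0.4  0.4 -0.4] T [ 0.03 -0.13 -0.03] op 0.06 g 0.0
[0.43308504 0.10788171 0.008     ]
t 10.0 shift [ 0.2116 -0.0526  0.0892] turn [ 0.001 -0.001 -0.002] rows 5.0
```

>>> arm_command([
  [[0.043, -0.01, 0.018], [0, 0, 0], 0.06],
  [[0.086, -0.021, 0.036], [0, 0, 0], 0.06],
  [[0.13, -0.032, 0.054], [0, 0, 0], 0.06],
  [[0.17, -0.043, 0.072], [0, 0, 0], 0.06],
  [[0.2116, -0.0526, 0.089], [0, 0, 0], 0.06],
])

```text
time: 10.5
tool_pos: [0.4329, 0.1077, 0.0999]
tool_rot: [3.14, -0.001, 1.571]
contact_force: [0.3, 0.2, 1.3]
opening: 0.0601
grip_force: 0.0
```

>>> arm_command([
  [[0, 0, 0.03], [0, 0, 0], 0.06],
  [[0, 0, 0.06], [0, 0, 0], 0.06],
  [[0, 0, 0.08], [0, 0, 0], 0.06],
  [[0, 0, 0.09], [0, 0, 0], 0.06],
  [[0, 0, 0.093], [0, 0, 0], 0.06],
], squeeze=15)

```text
time: 11.0
tool_pos: [0.4332, 0.1063, 0.0065]
tool_rot: [-3.141, -0.001, 1.571]
contact_force: [0.1, 0.9, -0.2]
opening: 0.0596
grip_force: 0.0
```

Run:
```python
from h import *
s=st();go([.433,.108,.004],[np.pi,0,1.571])
```

```text
11.0 [0.4332 0.1063 0.0065] [-3.141e+00 -1.000e-03  1.571e+00] F [ 0.1  0.9 -0.2] T [-0.03 -0.15  0.02] op 0.0596 g 0.0
t 11.0 shift [ 0.0017 -0.0002  0.0025] turn [-0.001 -0.001 -0.   ] rows 1.0
```

>>> arm_command([
  [[0, 0, 0.003], [0, 0, 0], 0.04],
  [[0, 0, 0.003], [0, 0, 0], 0],
  [[0, 0, 0.003], [0, 0, 0], 0],
  [[0, 0, 0.003], [0, 0, 0], 0],
  [[0, 0, 0.003], [0, 0, 0], 0],
], squeeze=15)

```text
time: 11.5
tool_pos: [0.4336, 0.1063, 0.0043]
tool_rot: [3.141, -0.001, 1.571]
contact_force: [0.4, 0.3, 0.5]
opening: 0.0249
grip_force: 0.1
```

>>> arm_command([
  [[0, 0, 0], [0, 0, 0], 0],
  [[0, 0, 0], [0, 0, 0], 0],
  [[0, 0, -0.02], [0, 0, 0], 0],
  [[0, 0, -0.06], [0, 0, 0], 0],
  [[0, 0, -0.11], [0, 0, 0], 0],
])

```text
time: 12.0
tool_pos: [0.4318, 0.106, 0.1137]
tool_rot: [-3.137, -0.001, 1.571]
contact_force: [2.3, 0.0, 0.4]
opening: 0.0226
grip_force: 15.0
```

Run:
```python
from h import *
s=st();go([.605,.035,.13],[np.pi,0,1.571-.047])
```

```text
12.0 [0.4318 0.106  0.1137] [-3.137e+00 -1.000e-03  1.571e+00] F [2.3 0.  0.4] T [ 0.04 -0.16  0.04] op 0.0226 g 15.0
t 12.0 shift [-0.071   0.1731 -0.0171] turn [-0.005 -0.001  0.047] rows 4.0
```

>>> arm_command([
  [[-0.012, 0.035, -0.008], [0, 0, 0.01], 0],
  [[-0.026, 0.07, -0.015], [0, 0, 0.02], 0],
  [[-0.04, 0.105, -0.017], [0, 0, 0.03], 0],
  [[-0.055, 0.14, -0.017], [0, 0, 0.04], 0],
  [[-0.073, 0.181, -0.017], [-0.003, 0, 0.047], 0],
])

```text
time: 12.5
tool_pos: [0.6151, 0.0329, 0.1307]
tool_rot: [3.139, -0.002, 1.524]
contact_force: [0.9, 0.2, -0.1]
opening: 0.0232
grip_force: 15.0
```

>>> arm_command([
  [[0, 0, 0.03], [0, 0, 0], 0],
  [[0, 0, 0.06], [0, 0, 0], 0],
  [[0, 0, 0.08], [0, 0, 0], 0],
  [[0, 0, 0.095], [0, 0, 0], 0],
  [[0, 0, 0.098], [0, 0, 0], 0],
])

```text
time: 13.0
tool_pos: [0.613, 0.0334, 0.0303]
tool_rot: [-3.14, -0.001, 1.524]
contact_force: [0.1, -0.2, -0.1]
opening: 0.0228
grip_force: 15.0
```

Run:
```python
from h import *
s=st();go([.613,.033,.030],[np.pi,0,1.571-.047])
```

```text
13.0 [0.613  0.0334 0.0303] [-3.140e+00 -1.000e-03  1.524e+00] F [ 0.1 -0.2 -0.1] T [-0.05 -0.07 -0.05] op 0.0228 g 15.0
t 13.0 shift [-0.0004  0.      0.0003] turn [-0.002 -0.001 -0.   ] rows 1.0
```

Release, rise, and retreat to look down at the cell with the wrist camera.

>>> arm_command([
  [[0, 0, 0.004], [0, 0, 0], 0.036],
  [[0, 0, 0.004], [0, 0, 0], 0.036],
  [[0, 0, 0.004], [0, 0, 0], 0.036],
  [[0, 0, -0.02], [0, 0, 0], 0.036],
  [[0, 0, -0.05], [0, 0, 0], 0.04],
])

```text
time: 13.5
tool_pos: [0.6138, 0.0333, 0.0829]
tool_rot: [3.141, -0.001, 1.524]
contact_force: [0.4, -0.1, 0.5]
opening: 0.0387
grip_force: 0.0
```

>>> arm_command([
  [[-0.02, 0, -0.04], [0, 0, 0], 0.06],
  [[-0.05, 0, -0.08], [0, 0, 0], 0.06],
  [[-0.08, 0, -0.1], [0, 0, 0], 0.06],
  [[-0.1, 0, -0.12], [0, 0, 0], 0.06],
  [[-0.11, 0, -0.13], [0, 0, 0], 0.06],
])

```text
time: 14.0
tool_pos: [0.6096, -0.0787, 0.2157]
tool_rot: [3.134, -0.0, 1.522]
contact_force: [0.5, 0.0, -0.2]
opening: 0.0597
grip_force: 0.0
```

Run:
```python
from h import *
s=st();I,m=snap("wrist","w7")
np.savez("w7.npz",R=m["R"],t=m["t"])
c=px("wrist",(.603,.018,.04));print(c)
u,v=int(c[0]),int(c[1]);u0,v0=u-95,max(v-85,0)
print(u0,v0);J=I[v0:v0+150,u0:u0+190]
cv2.imwrite("pics/w7c.png",cv2.resize(J,None,fx=4,fy=4,interpolation=cv2.INTER_CUBIC))
```

```text
14.0 [ 0.6096 -0.0787  0.2157] [ 3.134 -0.     1.522] F [ 0.5  0.  -0.2] T [-0.01 -0.07  0.05] op 0.0597 g 0.0
[309.44702124  94.43279141]
214 9
```

View pics/w7c.png

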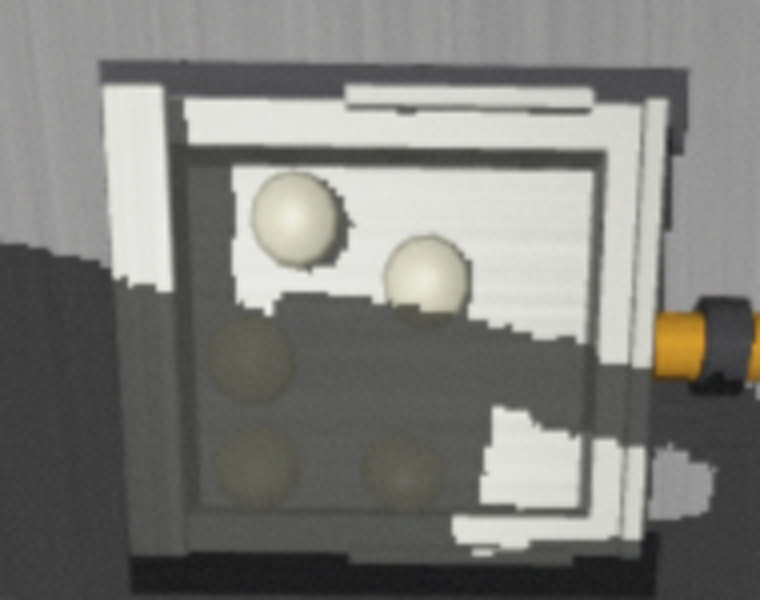

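Run:
```python
from h import *
d=np.load("w7.npz");m=robot.camera_model("wrist");m=dict(m,R=d["R"],t=d["t"])
f=lambda u,v,z:w("wrist",214+u/4,9+v/4,z,m)[:2]
yaw=None
L1,L2=f(165,87,.054),f(187,553,.054)
S1,S2=f(645,100,.046),f(625,540,.046)
C1,C2=f(345,108,.046),f(593,108,.046)
D1,D2=f(350,555,.046),f(575,563,.046)
R1,R2=f(607,150,.04),f(588,515,.04); T1,T2=f(195,150,.04),f(607,150,.04); B1,B2=f(200,508,.04),f(588,515,.04)
a=lambda p,q:np.degrees(np.arctan2(*(q-p)[::-1]))
print("yaws",[round(x,1) for x in (a(L2,L1)-90,a(S2,S1)-90,a(R2,R1)-90,a(C1,C2),a(D1,D2),a(T1,T2),a(B1,B2))])
y=-.047;ex=np.array([np.cos(y),np.sin(y)]);ey=np.array([-ex[1],ex[0]])
k=lambda p,q,e:((p+q)/2)@e
print("cx from lip",k(L1,L2,ex)+.052,"stop",k(S1,S2,ex)-.063,"rim+x",k(R1,R2,ex)-.055)
print("lip len",np.linalg.norm(L1-L2),"cy lip",k(L1,L2,ey),"cheek",k(C1,C2,ey)-.053,k(D1,D2,ey)+.053,"rim",k(T1,T2,ey)-.045,k(B1,B2,ey)+.045)
for c in [(.603,.018)]: print(np.array(c)@ex,np.array(c)@ey)
```

```text
yaws [np.float64(-3.5), np.float64(-2.8), np.float64(-3.7), np.float64(-2.7), np.float64(-4.9), np.float64(-2.8), np.float64(-3.9)]
cx from lip 0.6024510331169021 stop 0.6026209476499422 rim+x 0.601979608343241
lip len 0.10834564661473542 cy lip 0.048709031682834115 cheek 0.047118381459040855 0.0447953207569681 rim 0.04707178737579969 0.048893789138866654
0.601488420527558 0.046310689600389324
```

Run:
```python
from h import *
I,_=snap("top","y8")
for n in ["top0","y6","y8"]:
    J=cv2.imread(f"pics/{n}.png");G=cv2.cvtColor(J,cv2.COLOR_BGR2GRAY)
    for nm,(a,b,c,d) in {"tamper":(397,212,437,255),"scoop":(436,215,475,268),"cover":(218,225,268,278)}.items():
        P=G[b:d,a:c]; M=(P>90) if nm!="cover" else (P<135)
        ys,xs=np.nonzero(M);print(n,nm,M.sum(),(xs.mean()+a).round(1),(ys.mean()+b).round(1))
go([.514,-.233,.16],[np.pi,0,1.571+.198])
```

```text
top0 tamper 395 415.5 232.8
top0 scoop 1016 456.6 240.0
top0 cover 1064 242.9 251.1
y6 tamper 237 416.1 234.2
y6 scoop 820 456.2 243.0
y6 cover 951 242.9 251.1
y8 tamper 697 413.3 238.6
y8 scoop 1039 456.9 240.5
y8 cover 1038 242.9 251.1
t 14.1 shift [-0.1595 -0.0883  0.0539] turn [ 0.007  0.    -0.247] rows 4.0
```

>>> arm_command([
  [[-0.04, -0.02, 0], [0, 0, -0.06], 0.06],
  [[-0.08, -0.04, 0], [0, 0, -0.12], 0.06],
  [[-0.12, -0.065, 0.01], [0, 0, -0.18], 0.06],
  [[-0.16, -0.088, 0.02], [0.005, 0, -0.247], 0.06],
  [[-0.16, -0.088, 0.02], [0.005, 0, -0.247], 0.06],
])

```text
time: 14.6
tool_pos: [0.5104, -0.2348, 0.1896]
tool_rot: [-3.135, -0.004, 1.768]
contact_force: [-0.4, 1.3, -0.4]
opening: 0.0599
grip_force: 0.0
```

Run:
```python
from h import *
s=st();I,m=snap("wrist","w9")
cv2.imwrite("pics/w9.png",np.clip(255*(I/255.)**.5,0,255).astype(np.uint8))
for X in [(.516,-.234,.011),(.516,-.234,.081)]: print(px("wrist",X,m).round())
I,_=snap("top","y9")
G=cv2.cvtColor(I,cv2.COLOR_BGR2GRAY)[205:275,392:475]
n,l,stt,c=cv2.connectedComponentsWithStats((G>75).astype(np.uint8))
for i in range(1,n):
    if stt[i][4]>80: print(stt[i],c[i]+[392,205])
```

```text
14.6 [ 0.5104 -0.2348  0.1896] [-3.135 -0.004  1.768] F [-0.4  1.3 -0.4] T [-0.06 -0.15  0.  ] op 0.0599 g 0.0
[328. 186.]
[329. 203.]
[  0   0  29  70 423] [397.71867612 246.91016548]
[  36    0   47   70 1971] [455.6920345  241.18467783]
[ 13  16  23  24 321] [415.51713396 232.70093458]
```

View pics/w9.png

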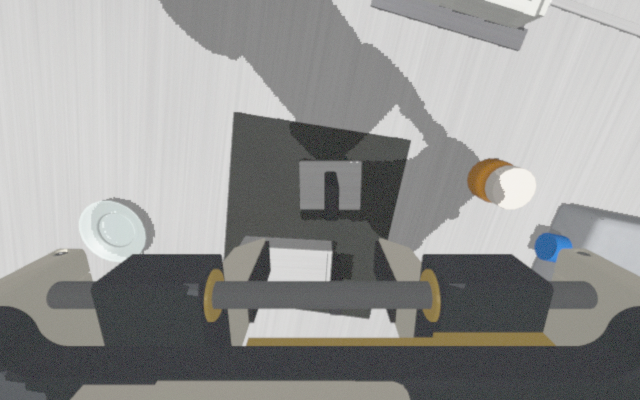

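>>> arm_command([
  [[0, 0.006, 0.045], [-0.005, 0, 0], 0.06],
  [[0, 0.006, 0.09], [-0.005, 0, 0], 0.06],
  [[0, 0.006, 0.125], [-0.005, 0, 0], 0.06],
  [[0, 0.006, 0.143], [-0.005, 0, 0], 0.06],
  [[0, 0.006, 0.143], [-0.005, 0, 0], 0.03],
], squeeze=45)

```text
time: 15.2
tool_pos: [0.5185, -0.228, 0.0461]
tool_rot: [-3.141, -0.006, 1.773]
contact_force: [0.6, 0.3, -0.6]
opening: 0.0559
grip_force: 0.0
```

>>> arm_command([
  [[0, 0, 0], [0, 0, 0], 0],
  [[0, 0, 0], [0, 0, 0], 0],
  [[0, 0, 0], [0, 0, 0], 0],
  [[0, 0, 0], [0, 0, 0], 0],
  [[0, 0, 0], [0, 0, 0], 0],
])

```text
time: 15.7
tool_pos: [0.5195, -0.2314, 0.0498]
tool_rot: [3.137, -0.0, 1.771]
contact_force: [-1.1, -0.6, 1.4]
opening: 0.0166
grip_force: 2.1
```

>>> arm_command([
  [[0, 0, 0], [0, 0, 0], 0],
  [[0, 0, 0], [0, 0, 0], 0],
  [[0, 0, 0], [0, 0, 0], 0],
  [[0, 0, 0], [0, 0, 0], 0],
  [[0, 0, 0], [0, 0, 0], 0],
])

```text
time: 16.2
tool_pos: [0.5193, -0.2313, 0.0497]
tool_rot: [3.138, -0.001, 1.771]
contact_force: [-1.3, 0.4, 6.3]
opening: 0.0135
grip_force: 45.0
```

>>> arm_command([
  [[0, 0, -0.01], [0, 0, 0], 0],
  [[0, 0, -0.04], [0, 0, 0], 0],
  [[0, 0, -0.08], [0, 0, 0], 0],
  [[0, 0, -0.11], [0, 0, 0], 0],
  [[0, 0, -0.13], [0, 0, 0], 0],
])

```text
time: 16.7
tool_pos: [0.5194, -0.2317, 0.1819]
tool_rot: [3.136, 0.001, 1.771]
contact_force: [-0.5, 0.4, -2.2]
opening: 0.0135
grip_force: 45.0
```

Run:
```python
from h import *
s=st();go([.594,.0197,.17],[np.pi,0,1.571-.055])
```

```text
16.7 [ 0.5194 -0.2317  0.1819] [3.136e+00 1.000e-03 1.771e+00] F [-0.5  0.4 -2.2] T [ 0.01 -0.15 -0.02] op 0.0135 g 45.0
t 16.7 shift [0.2315 0.123  0.0124] turn [0.006 0.    0.255] rows 6.0
```

>>> arm_command([
  [[0.04, 0.02, 0], [0, 0, 0.05], 0],
  [[0.08, 0.04, 0], [0, 0, 0.1], 0],
  [[0.12, 0.06, 0], [0, 0, 0.15], 0],
  [[0.155, 0.08, 0.005], [0, 0, 0.2], 0],
  [[0.195, 0.1, 0.005], [0.005, 0, 0.255], 0],
])

```text
time: 17.2
tool_pos: [0.5779, -0.019, 0.1744]
tool_rot: [-3.138, -0.001, 1.513]
contact_force: [0.8, -0.7, -2.2]
opening: 0.0141
grip_force: 45.0
```

Run:
```python
from h import *
s=st();go([.594,.0197,.10],[np.pi,0,1.571-.055])
```

```text
17.2 [ 0.5779 -0.019   0.1744] [-3.138e+00 -1.000e-03  1.513e+00] F [ 0.8 -0.7 -2.2] T [-0.05 -0.11 -0.  ] op 0.0141 g 45.0
t 17.2 shift [0.0394 0.0141 0.0744] turn [-0.003 -0.001 -0.003] rows 2.0
```

>>> arm_command([
  [[0.02, 0.007, 0], [0, 0, 0], 0],
  [[0.039, 0.014, 0], [-0.002, 0, 0], 0],
  [[0.039, 0.014, 0.03], [-0.002, 0, 0], 0],
  [[0.039, 0.014, 0.06], [-0.002, 0, 0], 0],
  [[0.039, 0.014, 0.074], [-0.002, 0, 0], 0],
])

```text
time: 17.7
tool_pos: [0.5923, 0.0184, 0.098]
tool_rot: [-3.137, -0.002, 1.517]
contact_force: [-1.2, -0.0, -1.8]
opening: 0.0138
grip_force: 45.0
```

Run:
```python
from h import *
s=st();go([.594,.0197,.075],[np.pi,0,1.571-.055])
```

```text
17.7 [0.5923 0.0184 0.098 ] [-3.137e+00 -2.000e-03  1.517e+00] F [-1.2 -0.  -1.8] T [ 0.   -0.03  0.  ] op 0.0138 g 45.0
t 17.7 shift [0.0013 0.0017 0.023 ] turn [-0.005 -0.002  0.001] rows 1.0
```

>>> arm_command([
  [[0.001, 0.001, 0.006], [0, 0, 0], 0],
  [[0.001, 0.001, 0.012], [0, 0, 0], 0],
  [[0.001, 0.001, 0.017], [0, 0, 0], 0],
  [[0.001, 0.001, 0.021], [0, 0, 0], 0],
  [[0.001, 0.001, 0.021], [0, 0, 0], 0],
])

```text
time: 18.2
tool_pos: [0.5951, 0.0188, 0.0797]
tool_rot: [-3.141, -0.001, 1.516]
contact_force: [-0.6, -0.8, -2.0]
opening: 0.0135
grip_force: 45.0
```

>>> arm_command([
  [[0, 0, 0.001], [0, 0, 0], 0],
  [[0, 0, 0.002], [0, 0, 0], 0],
  [[0, 0, 0.003], [0, 0, 0], 0],
  [[0, 0, 0.004], [0, 0, 0], 0],
  [[0, 0, 0.004], [0, 0, 0], 0],
])

```text
time: 18.7
tool_pos: [0.5961, 0.0187, 0.0775]
tool_rot: [3.139, -0.001, 1.516]
contact_force: [-1.9, 0.8, 6.8]
opening: 0.0138
grip_force: 45.0
```

>>> arm_command([
  [[0, 0, 0.001], [0, 0, 0], 0],
  [[0, 0, 0.002], [0, 0, 0], 0],
  [[0, 0, 0.002], [0, 0, 0], 0],
  [[0, 0, 0.002], [0, 0, 0], 0],
  [[0, 0, 0.002], [0, 0, 0], 0],
])

```text
time: 19.2
tool_pos: [0.5968, 0.0187, 0.077]
tool_rot: [3.136, -0.001, 1.516]
contact_force: [-4.2, 1.3, 16.5]
opening: 0.0137
grip_force: 45.0
```

>>> arm_command([
  [[0, 0, -0.01], [0, 0, 0], 0],
  [[0, 0, -0.03], [0, 0, 0], 0],
  [[0, 0, -0.06], [0, 0, 0], 0],
  [[0, 0, -0.09], [0, 0, 0], 0],
  [[0, 0, -0.11], [0, 0, 0], 0],
])

```text
time: 19.7
tool_pos: [0.5956, 0.0187, 0.186]
tool_rot: [3.139, -0.001, 1.516]
contact_force: [0.7, -0.3, -2.0]
opening: 0.014
grip_force: 45.0
```

Run:
```python
from h import *
s=st();go([.5193,-.2315,.17],[np.pi,0,1.771])
```

```text
19.7 [0.5956 0.0187 0.186 ] [ 3.139e+00 -1.000e-03  1.516e+00] F [ 0.7 -0.3 -2. ] T [-0.01 -0.2   0.  ] op 0.014 g 45.0
t 19.7 shift [-0.254  -0.0625  0.0156] turn [ 0.002 -0.001 -0.255] rows 6.0
```

>>> arm_command([
  [[-0.045, -0.01, 0], [0, 0, -0.05], 0],
  [[-0.09, -0.02, 0], [0, 0, -0.1], 0],
  [[-0.13, -0.03, 0], [0, 0, -0.15], 0],
  [[-0.17, -0.042, 0], [0, 0, -0.2], 0],
  [[-0.21, -0.052, 0.005], [0, 0, -0.255], 0],
])

```text
time: 20.2
tool_pos: [0.5311, -0.1896, 0.1791]
tool_rot: [3.14, -0.001, 1.773]
contact_force: [1.3, -0.3, -1.8]
opening: 0.0138
grip_force: 45.0
```

Run:
```python
from h import *
s=st();go([.5193,-.2315,.055],[np.pi,0,1.771])
```

```text
20.2 [ 0.5311 -0.1896  0.1791] [ 3.140e+00 -1.000e-03  1.773e+00] F [ 1.3 -0.3 -1.8] T [-0.05 -0.19 -0.01] op 0.0138 g 45.0
t 20.2 shift [-0.0388 -0.0201  0.124 ] turn [ 0.001 -0.001  0.002] rows 3.0
```

>>> arm_command([
  [[-0.025, -0.012, 0.02], [0, 0, 0], 0],
  [[-0.039, -0.02, 0.05], [0, 0, 0], 0],
  [[-0.039, -0.02, 0.085], [0, 0, 0], 0],
  [[-0.039, -0.02, 0.11], [0, 0, 0], 0],
  [[-0.039, -0.02, 0.122], [0, 0, 0], 0],
])

```text
time: 20.7
tool_pos: [0.5184, -0.2296, 0.0539]
tool_rot: [-3.139, -0.004, 1.77]
contact_force: [-0.3, 0.6, -1.1]
opening: 0.0141
grip_force: 45.0
```

>>> arm_command([
  [[0, 0, 0.002], [0, 0, 0], 0],
  [[0, 0, 0.004], [0, 0, 0], 0],
  [[0, 0, 0.005], [0, 0, 0], 0],
  [[0, 0, 0.006], [0, 0, 0], 0],
  [[0, 0, 0.006], [0, 0, 0], 0],
])

```text
time: 21.2
tool_pos: [0.5202, -0.2303, 0.0511]
tool_rot: [3.14, -0.0, 1.771]
contact_force: [-0.1, 0.1, -1.8]
opening: 0.0139
grip_force: 45.0
```

>>> arm_command([
  [[0, 0, 0.001], [0, 0, 0], 0],
  [[0, 0, 0.002], [0, 0, 0], 0],
  [[0, 0, 0.002], [0, 0, 0], 0.03],
  [[0, 0, 0.002], [0, 0, 0], 0.04],
  [[0, 0, 0.002], [0, 0, 0], 0.05],
])

```text
time: 21.7
tool_pos: [0.52, -0.2302, 0.0485]
tool_rot: [3.141, -0.001, 1.771]
contact_force: [-0.4, -0.1, -0.4]
opening: 0.0329
grip_force: 0.0
```

>>> arm_command([
  [[0, 0, 0], [0, 0, 0], 0.06],
  [[0, 0, 0], [0, 0, 0], 0.06],
  [[0, 0, -0.03], [0, 0, 0], 0.06],
  [[0, 0, -0.08], [0, 0, 0], 0.06],
  [[0, 0, -0.12], [0, 0, 0], 0.06],
])

```text
time: 22.2
tool_pos: [0.5199, -0.2303, 0.1703]
tool_rot: [3.141, -0.001, 1.771]
contact_force: [0.7, -1.2, 0.3]
opening: 0.0598
grip_force: 0.0
```

Run:
```python
from h import *
s=st()
I,_=snap("top","y10");G=cv2.cvtColor(I,cv2.COLOR_BGR2GRAY)
J=cv2.cvtColor(cv2.imread("pics/top0.png"),cv2.COLOR_BGR2GRAY)
for P in (J,G):
    Q=P[225:278,218:268];M=Q<135;ys,xs=np.nonzero(M);r=cv2.minAreaRect(np.c_[xs+218,ys+225].astype(np.float32));print(M.sum(),xs.mean()+218,ys.mean()+225,r)
    ys,xs=np.nonzero(Q<60);print("fin",len(xs),xs.mean()+218,ys.mean()+225, w("top",xs.mean()+218,ys.mean()+225,.03))
go([.47,.30,.2],[np.pi,0,1.571-.32])
```

```text
22.2 [ 0.5199 -0.2303  0.1703] [ 3.141e+00 -1.000e-03  1.771e+00] F [ 0.7 -1.2  0.3] T [-0.03 -0.14  0.01] op 0.0598 g 0.0
1064 242.88251879699249 251.13063909774436 ((243.0, 251.00003051757812), (32.88768768310547, 39.84469223022461), 18.434947967529297)
fin 44 242.36363636363637 250.5909090909091 [0.47387876 0.30082534 0.03      ]
1028 242.82587548638134 251.06614785992218 ((243.0, 251.00003051757812), (32.88768768310547, 39.84469223022461), 18.434947967529297)
fin 39 242.25641025641025 250.35897435897436 [0.47458351 0.30115252 0.03      ]
t 22.25 shift [ 0.5317  0.0544 -0.0258] turn [0.011 0.004 0.52 ] rows 11.0
```

>>> arm_command([
  [[0.04, 0, 0], [0, 0, 0.05], 0.06],
  [[0.085, 0, 0], [0, 0, 0.1], 0.06],
  [[0.13, 0, 0], [0, 0, 0.15], 0.06],
  [[0.175, 0, -0.01], [0, 0, 0.2], 0.06],
  [[0.22, 0, -0.02], [0, 0, 0.26], 0.06],
])

```text
time: 22.75
tool_pos: [0.4752, -0.0131, 0.1886]
tool_rot: [-3.141, -0.001, 1.508]
contact_force: [0.8, 0.3, -0.6]
opening: 0.0599
grip_force: 0.0
```

Run:
```python
from h import *
s=st();go([.47,.28,.2],[np.pi,0,1.571-.324])
```

```text
22.75 [ 0.4752 -0.0131  0.1886] [-3.141e+00 -1.000e-03  1.508e+00] F [ 0.8  0.3 -0.6] T [-0.05 -0.13 -0.03] op 0.0599 g 0.0
t 22.75 shift [ 0.2923 -0.0235 -0.011 ] turn [-0.001 -0.001  0.261] rows 6.0
```

>>> arm_command([
  [[0.045, -0.004, 0], [0, 0, 0.05], 0.06],
  [[0.09, -0.008, 0], [0, 0, 0.1], 0.06],
  [[0.14, -0.012, -0.005], [0, 0, 0.15], 0.06],
  [[0.185, -0.016, -0.01], [0, 0, 0.2], 0.06],
  [[0.23, -0.02, -0.011], [0, 0, 0.26], 0.06],
])

```text
time: 23.25
tool_pos: [0.4697, 0.2181, 0.2004]
tool_rot: [3.141, -0.002, 1.249]
contact_force: [0.3, -0.6, 0.2]
opening: 0.06
grip_force: 0.0
```

>>> arm_command([
  [[0, 0, 0], [0, 0, 0], 0.06],
  [[0, 0, 0], [0, 0, 0], 0.06],
  [[0, 0, 0], [0, 0, 0], 0.06],
  [[0, 0, 0], [0, 0, 0], 0.06],
  [[0, 0, 0], [0, 0, 0], 0.06],
])

```text
time: 23.75
tool_pos: [0.4701, 0.2149, 0.2]
tool_rot: [-3.141, -0.001, 1.249]
contact_force: [0.3, -0.8, 0.0]
opening: 0.0599
grip_force: 0.0
```

Run:
```python
from h import *
s=st();I,m=snap("wrist","w11");np.savez("w11.npz",R=m["R"],t=m["t"])
G=cv2.cvtColor(I,cv2.COLOR_BGR2GRAY)
c=px("wrist",(.4735,.3015,.004),m);print(c)
cor=[px("wrist",(.4735+a*.06*np.cos(.324)+b*.05*np.sin(.324),.3015-a*.06*np.sin(.324)+b*.05*np.cos(.324),.004),m) for a,b in [(-1,-1),(1,-1),(1,1),(-1,1)]]
print(np.round(cor))
M=np.zeros_like(G);cv2.fillPoly(M,[np.int32((np.array(cor)-c)*1.25+c)],255)
D=((G<125)&(M>0)).astype(np.uint8);D=cv2.morphologyEx(D,cv2.MORPH_CLOSE,np.ones((5,5)))
n,l,q,_=cv2.connectedComponentsWithStats(D);i=1+q[1:,4].argmax();print(q[i])
k,_=cv2.findContours((l==i).astype(np.uint8),cv2.RETR_EXTERNAL,cv2.CHAIN_APPROX_NONE);k=max(k,key=len)[:,0]
W=np.array([w("wrist",u,v,.004,m)[:2] for u,v in k],np.float32)
r=cv2.minAreaRect(W*1000);print(r)
f=(G<45)&(l==i);ys,xs=np.nonzero(f);print("fin",len(xs),xs.mean(),ys.mean(),xs.min(),xs.max(),ys.min(),ys.max())
```

```text
23.75 [0.4701 0.2149 0.2   ] [-3.141e+00 -1.000e-03  1.249e+00] F [ 0.3 -0.8  0. ] T [-0.02 -0.07  0.02] op 0.0599 g 0.0
[300.57672644 108.71558203]
[[250. 154.]
 [353. 154.]
 [356.  60.]
 [244.  60.]]
[ 243   56  125  109 9876]
((478.6237487792969, 295.0351257324219), (115.41597747802734, 136.96917724609375), 71.0521011352539)
fin 1277 319.3202819107283 131.32106499608457 291 352 83 151
```

Run:
```python
import cv2
G=cv2.cvtColor(cv2.imread("pics/w11.png"),cv2.COLOR_BGR2GRAY)
for v in (64,150): print("row",v,"from235",*G[v,235:370])
for u in (250,347): print("col",u,"from50",*G[50:170,u])
print("fin");
for v in range(84,140,3): print(v,*G[v,282:325])
```

```text
row 64 from235 158 159 161 161 161 160 163 160 139 126 114 102 119 109 106 127 134 117 91 89 90 86 86 87 87 87 87 87 87 86 85 86 88 85 87 87 87 85 85 86 87 85 87 86 83 84 85 87 86 85 89 87 85 90 85 86 85 86 85 86 89 86 85 85 88 85 85 86 86 86 85 86 84 82 84 86 84 84 86 85 85 82 88 83 82 86 85 84 86 85 87 85 84 83 83 86 85 84 85 88 85 87 83 85 85 85 83 84 82 87 100 115 130 122 113 117 112 104 115 111 89 140 154 155 155 156 155 156 156 158 154 153 153 157 160
row 150 from235 160 159 156 159 154 151 153 156 157 155 157 157 154 132 112 96 104 115 123 124 119 123 109 107 105 107 104 104 106 102 100 103 106 104 105 97 95 103 106 105 97 94 99 101 99 100 95 93 103 102 100 94 96 100 97 99 100 95 96 92 64 39 34 34 36 34 31 32 32 32 31 33 31 32 32 34 29 28 34 34 29 33 31 34 32 32 32 29 29 33 34 31 27 33 32 34 33 31 29 31 33 31 32 30 35 30 34 29 28 30 28 31 34 30 33 33 41 57 61 65 61 63 61 67 63 64 62 67 65 62 67 64 65 68 66
col 250 from50 162 161 162 160 161 155 139 105 106 119 118 118 119 123 127 109 93 89 88 88 91 90 89 90 90 91 90 88 90 93 89 90 88 92 90 92 90 93 90 94 92 91 89 92 91 92 93 9
[... 2648 characters left out ...]
157 160 145 109 93 96 92 90 63 49 54 56 50 46 41 41 34 36 32 23 24 48 63 74 74 61 45 40 66 73 50 59 63 65 71 85 124 100 87 88 92 84
129 156 155 156 144 109 93 93 92 88 85 96 141 151 153 134 75 36 32 28 30 48 62 65 64 62 62 53 36 35 29 29 33 58 63 58 62 67 62 45 39 36 34 31
132 154 152 155 141 110 93 92 91 88 78 140 158 157 144 90 48 33 34 30 33 45 63 66 69 67 60 50 36 30 31 29 35 59 65 64 65 63 61 42 31 31 28 34
135 156 155 154 149 108 91 93 93 87 79 137 155 158 144 129 71 36 28 31 33 37 61 66 65 68 64 51 35 31 31 34 42 59 67 66 65 65 63 42 34 32 31 33
138 160 156 157 150 109 95 96 94 87 80 126 153 158 154 97 50 36 30 31 32 39 58 64 67 67 65 53 34 32 31 33 40 59 63 66 66 64 60 41 34 30 30 36
```

Run:
```python
from h import *
d=np.load("w11.npz");m=dict(robot.camera_model("wrist"),R=d["R"],t=d["t"])
c=w("wrist",299.8,106.2,.004,m);print("cover",c)
for p in [(243.5,64),(356,64),(351.5,150),(248.5,150)]: print(w("wrist",*p,.003,m)[:2].round(4))
print("fin predicted", px("wrist",[c[0],c[1],.038],m))
print("cell check", px("wrist",[.604,.0192,.04],m))
go([c[0],c[1],.06],[np.pi,0,1.571-.333])
```

```text
cover [0.47357896 0.30429581 0.004     ]
[0.4306 0.3643]
[0.5455 0.3259]
[0.5143 0.2395]
[0.4004 0.2776]
fin predicted [297.48043449 105.53447551]
cell check [476.84867301 302.46646117]
t 23.8 shift [ 0.0856 -0.0248  0.1401] turn [-0.    -0.001  0.011] rows 4.0
```

>>> arm_command([
  [[0.03, -0.008, 0.02], [0, 0, 0.005], 0.06],
  [[0.06, -0.018, 0.05], [0, 0, 0.01], 0.06],
  [[0.0856, -0.025, 0.08], [0, 0, 0.011], 0.06],
  [[0.0856, -0.025, 0.12], [0, 0, 0.011], 0.06],
  [[0.0856, -0.025, 0.14], [0, 0, 0.011], 0.06],
], squeeze=45)

```text
time: 24.3
tool_pos: [0.4715, 0.3049, 0.0569]
tool_rot: [-3.138, 0.002, 1.241]
contact_force: [0.3, 0.1, -0.5]
opening: 0.0597
grip_force: 0.0
```

>>> arm_command([
  [[0, 0, 0.02], [0, 0, 0], 0.06],
  [[0, 0, 0.035], [0, 0, 0], 0.06],
  [[0, 0, 0.045], [0, 0, 0], 0.06],
  [[0, 0, 0.046], [0, 0, 0], 0.06],
  [[0, 0, 0.046], [0, 0, 0], 0.05],
])

```text
time: 24.8
tool_pos: [0.4734, 0.3053, 0.0144]
tool_rot: [-3.142, -0.002, 1.24]
contact_force: [0.0, -0.8, -0.7]
opening: 0.0557
grip_force: 0.0
```

Run:
```python
from h import *
s=st();go([.4736,.3043,.013],[np.pi,0,1.571-.333])
```

```text
24.8 [0.4734 0.3053 0.0144] [-3.142e+00 -2.000e-03  1.240e+00] F [ 0.  -0.8 -0.7] T [-0.03 -0.09 -0.01] op 0.0557 g 0.0
t 24.8 shift [-0.0009  0.0005  0.0014] turn [-0.    -0.002  0.002] rows 1.0
```

Close on the fin, lift.

>>> arm_command([
  [[-0.001, 0, 0.001], [0, 0, 0], 0],
  [[-0.001, 0, 0.001], [0, 0, 0], 0],
  [[-0.001, 0, 0.001], [0, 0, 0], 0],
  [[-0.001, 0, 0.001], [0, 0, 0], 0],
  [[-0.001, 0, 0.001], [0, 0, 0], 0],
])

```text
time: 25.3
tool_pos: [0.4728, 0.3045, 0.0133]
tool_rot: [-3.141, -0.001, 1.24]
contact_force: [0.4, -0.1, -1.3]
opening: 0.0166
grip_force: 0.0
```

>>> arm_command([
  [[0, 0, 0], [0, 0, 0], 0],
  [[0, 0, 0], [0, 0, 0], 0],
  [[0, 0, 0], [0, 0, 0], 0],
  [[0, 0, 0], [0, 0, 0], 0],
  [[0, 0, 0], [0, 0, 0], 0],
])

```text
time: 25.8
tool_pos: [0.4728, 0.3045, 0.0132]
tool_rot: [-3.141, -0.001, 1.24]
contact_force: [0.6, -0.4, 2.7]
opening: 0.0116
grip_force: 45.0
```

>>> arm_command([
  [[0, 0, -0.01], [0, 0, 0], 0],
  [[0, 0, -0.04], [0, 0, 0], 0],
  [[0, 0, -0.08], [0, 0, 0], 0],
  [[0, 0, -0.11], [0, 0, 0], 0],
  [[0, 0, -0.13], [0, 0, 0], 0],
])

```text
time: 26.3
tool_pos: [0.4732, 0.3046, 0.146]
tool_rot: [3.14, -0.003, 1.24]
contact_force: [-0.4, 0.2, -1.7]
opening: 0.0117
grip_force: 45.0
```

Run:
```python
from h import *
s=st();go([.63,.018,.15],[np.pi,0,1.571-.055])
```

```text
26.3 [0.4732 0.3046 0.146 ] [ 3.14e+00 -3.00e-03  1.24e+00] F [-0.4  0.2 -1.7] T [-0.01 -0.15  0.01] op 0.0117 g 45.0
t 26.3 shift [-0.2201  0.2414 -0.0043] turn [ 0.002 -0.003 -0.276] rows 7.0
```

>>> arm_command([
  [[-0.03, 0.03, 0], [0, 0, -0.04], 0],
  [[-0.06, 0.062, 0], [0, 0, -0.08], 0],
  [[-0.09, 0.095, 0], [0, 0, -0.12], 0],
  [[-0.12, 0.13, 0], [0, 0, -0.16], 0],
  [[-0.15, 0.164, -0.004], [0, 0, -0.2], 0],
])

```text
time: 26.8
tool_pos: [0.5791, 0.1075, 0.1468]
tool_rot: [-3.14, -0.001, 1.442]
contact_force: [0.5, 0.9, -1.7]
opening: 0.0115
grip_force: 45.0
```

Run:
```python
from h import *
s=st()
c=np.array([.604,.0192]);y=-.057;ex=np.array([np.cos(y),np.sin(y)])
th=.2;B=Ro.from_euler('xyz',[np.pi,0,1.571+y]);R0=Ro.from_euler('xyz',s["tool_rot"])
C=Ro.from_euler('xyz',[0,0,y])*Ro.from_euler('y',-th)
for ox,oz in [(.03,.09)]:
    p=np.r_[c+ex*ox,oz]+C.apply([0,0,.0132]); R=B*Ro.from_rotvec([-th,0,0])
    print(p.round(4),R0.inv().apply(p-s["tool_pos"]).round(4),(R0.inv()*R).as_rotvec().round(3))
```

```text
26.8 [0.5791 0.1075 0.1468] [-3.140e+00 -1.000e-03  1.442e+00] F [ 0.5  0.9 -1.7] T [ 0.03 -0.15  0.05] op 0.0115 g 45.0
[0.6313 0.0176 0.1029] [-0.0825  0.0634  0.0437] [-0.201  0.006 -0.072]
```

>>> arm_command([
  [[-0.02, 0.015, 0.0], [-0.05, 0.001, -0.02], 0],
  [[-0.04, 0.03, 0.0], [-0.1, 0.003, -0.04], 0],
  [[-0.06, 0.048, 0.01], [-0.15, 0.004, -0.06], 0],
  [[-0.0825, 0.0634, 0.03], [-0.2, 0.006, -0.072], 0],
  [[-0.0825, 0.0634, 0.044], [-0.2, 0.006, -0.072], 0],
])

```text
time: 27.3
tool_pos: [0.6309, 0.0164, 0.1019]
tool_rot: [2.941, 0.001, 1.51]
contact_force: [-0.1, 0.6, -2.4]
opening: 0.0118
grip_force: 45.0
```

>>> arm_command([
  [[0, 0, 0], [0, 0, 0], 0],
  [[0, 0, 0], [0, 0, 0], 0],
  [[0, 0, 0], [0, 0, 0], 0],
  [[0, 0, 0], [0, 0, 0], 0],
  [[0, 0, 0], [0, 0, 0], 0],
])

```text
time: 27.8
tool_pos: [0.6315, 0.0196, 0.1035]
tool_rot: [2.941, -0.0, 1.513]
contact_force: [-0.6, -0.6, -2.1]
opening: 0.0117
grip_force: 45.0
```

```bash
cat > cov.py <<'E'
from h import *
c=np.array([.604,.0192]);y=-.057
ex=np.array([np.cos(y),np.sin(y)]);ey=np.array([-ex[1],ex[0]])
def cover():
    "cover edge_a position in the cell frame from the measured TCP"
    s=st();R=Ro.from_euler('xyz',s["tool_rot"])
    o=s["tool_pos"]+R.apply([0,0,.0132]); X=R.apply([0,1,0]); e=o-.06*X
    f=lambda p:np.r_[(p[:2]-c)@ex,(p[:2]-c)@ey,p[2]].round(4)
    print("origin",f(o),"edge_a",f(e),"tilt",round(np.arcsin(X[2]),3),"yaw err",round(np.arctan2(X[1],X[0])-y,3)); return s
def to(ox,oz,th,oy=0):
    "move so that edge_a sits at cell x=ox, z=oz with tilt th"
    s=robot.observe();R0=Ro.from_euler('xyz',s["tool_rot"])
    C=Ro.from_euler('z',y)*Ro.from_euler('y',-th)
    p=np.r_[c+ex*ox+ey*oy,oz]+C.apply([.06,0,.0132])
    R=Ro.from_euler('xyz',[np.pi,0,np.pi/2+y])*Ro.from_rotvec([-th,0,0])
    print("to",ox,oz,th,"shift",R0.inv().apply(p-s["tool_pos"]).round(4),"turn",(R0.inv()*R).as_rotvec().round(3))
E
python3 - <<'E'
from cov import *
s=cover();I,m=snap("wrist","w12")
def cellpt(x,yy,z): return px("wrist",np.r_[c+ex*x+ey*yy,z],m).round(1)
for x in (-.01,.02,.05): print("cheek in",x,cellpt(x,.053,.046),"rim",cellpt(x,.045,.04))
R=Ro.from_euler('xyz',s["tool_rot"]);o=s["tool_pos"]+R.apply([0,0,.0132])
for x in (-.06,-.03,.0,.03,.06): print("cover +y edge",x,px("wrist",o+R.apply([.05,x,-.004]),m).round(1))
print("lip edge",cellpt(-.052,.055,.054),cellpt(-.052,0,.054),"stop",cellpt(.063,.05,.046))
a=px("wrist",np.r_[c+ey*.05,.046],m).astype(int);u0,v0=a[0]-120,max(a[1]-75,0);print(u0,v0)
cv2.imwrite("pics/w12c.png",cv2.resize(I[v0:v0+150,u0:u0+200],None,fx=4,fy=4,interpolation=cv2.INTER_CUBIC))
E
```

```text
27.8 [0.6315 0.0196 0.1035] [ 2.941 -0.     1.513] F [-0.6 -0.6 -2.1] T [-0.06  0.07  0.03] op 0.0117 g 45.0
origin [0.0301 0.002  0.0905] edge_a [-0.0287  0.002   0.0785] tilt 0.201 yaw err -0.001
cheek in -0.01 [251.9 155.8] rim [252.8 165.9]
cheek in 0.02 [295.6 154.5] rim [294.9 164.4]
cheek in 0.05 [337.  153.3] rim [334.9 163. ]
cover +y edge -0.06 [215.3 167.4]
cover +y edge -0.03 [269.  167.3]
cover +y edge 0.0 [322.6 167.3]
cover +y edge 0.03 [376.3 167.2]
cover +y edge 0.06 [429.9 167.1]
lip edge [183.3 156.3] [194.2 237. ] stop [354.2 156.9]
146 84
```

View pics/w12c.png

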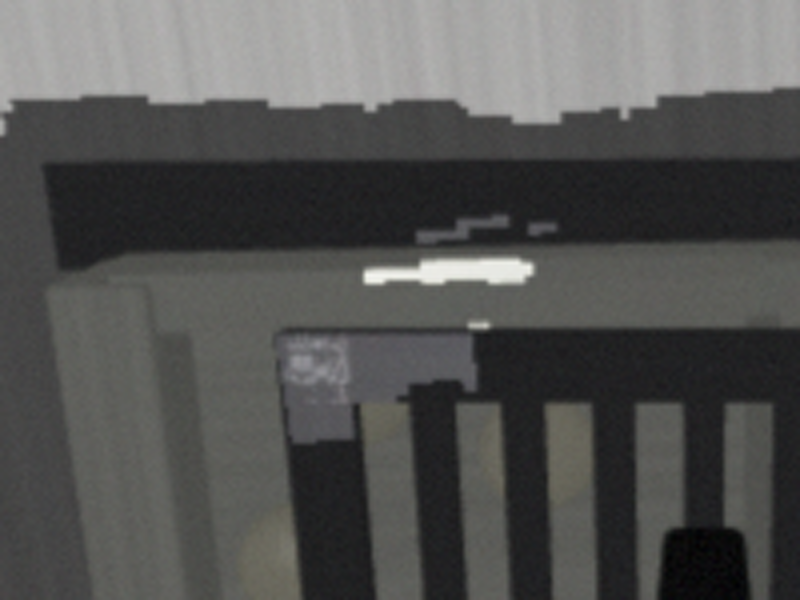

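Run:
```python
from cov import *
cover();to(-.044,.060,.2);to(-.044,.044,.2);to(-.058,.0435,.2)
```

```text
27.85 [0.6314 0.0195 0.1033] [ 2.941 -0.     1.513] F [ 0.2  0.  -1.1] T [-0.    0.07 -0.03] op 0.0118 g 45.0
origin [0.03   0.0019 0.0904] edge_a [-0.0288  0.002   0.0784] tilt 0.201 yaw err -0.001
to -0.044 0.06 0.2 shift [-0.0019 -0.0185  0.015 ] turn [ 0.001  0.    -0.001]
to -0.044 0.044 0.2 shift [-0.0019 -0.0217  0.0307] turn [ 0.001  0.    -0.001]
to -0.058 0.0435 0.2 shift [-0.0019 -0.0355  0.0284] turn [ 0.001  0.    -0.001]
```

>>> arm_command([
  [[-0.001, -0.006, 0.005], [0, 0, 0], 0],
  [[-0.002, -0.013, 0.01], [0, 0, 0], 0],
  [[-0.002, -0.0185, 0.015], [0, 0, 0], 0],
  [[-0.002, -0.02, 0.023], [0, 0, 0], 0],
  [[-0.002, -0.0217, 0.0305], [0, 0, 0], 0],
])

```text
time: 28.35
tool_pos: [0.6157, 0.018, 0.0677]
tool_rot: [2.942, -0.0, 1.512]
contact_force: [0.6, 0.0, -2.1]
opening: 0.0115
grip_force: 45.0
```

>>> arm_command([
  [[0, 0, 0], [0, 0, 0], 0],
  [[0, 0, 0], [0, 0, 0], 0],
  [[0, 0, 0], [0, 0, 0], 0],
  [[0, 0, 0], [0, 0, 0], 0],
  [[0, 0, 0], [0, 0, 0], 0],
])

```text
time: 28.85
tool_pos: [0.6161, 0.0181, 0.0688]
tool_rot: [2.941, -0.0, 1.512]
contact_force: [-0.9, -0.1, -2.5]
opening: 0.0117
grip_force: 45.0
```

Run:
```python
from cov import *
cover();to(-.058,.0435,.2)
```

```text
28.85 [0.6161 0.0181 0.0688] [ 2.941 -0.     1.512] F [-0.9 -0.1 -2.5] T [-0.    0.09  0.04] op 0.0117 g 45.0
origin [ 0.0148 -0.0005  0.0559] edge_a [-0.044  -0.0004  0.0439] tilt 0.201 yaw err -0.002
to -0.058 0.0435 0.2 shift [ 0.0004 -0.0138 -0.0023] turn [ 0.001  0.    -0.002]
```

>>> arm_command([
  [[0, -0.003, -0.0005], [0, 0, 0], 0],
  [[0, -0.006, -0.001], [0, 0, 0], 0],
  [[0, -0.009, -0.0015], [0, 0, 0], 0],
  [[0, -0.012, -0.002], [0, 0, 0], 0],
  [[0, -0.0145, -0.0025], [0, 0, 0], 0],
])

```text
time: 29.35
tool_pos: [0.6008, 0.019, 0.0681]
tool_rot: [2.942, -0.0, 1.512]
contact_force: [-0.3, 0.1, -1.8]
opening: 0.0123
grip_force: 45.0
```

>>> arm_command([
  [[0, 0, 0], [0, 0, 0], 0],
  [[0, 0, 0], [0, 0, 0], 0],
  [[0, 0, 0], [0, 0, 0], 0],
  [[0, 0, 0], [0, 0, 0], 0],
  [[0, 0, 0], [0, 0, 0], 0],
])

```text
time: 29.85
tool_pos: [0.6013, 0.0189, 0.0681]
tool_rot: [2.942, -0.0, 1.512]
contact_force: [0.1, 0.0, -1.0]
opening: 0.0117
grip_force: 45.0
```

Run:
```python
from cov import *
cover();
for t,z in [(.15,.0425),(.1,.042),(.05,.0415),(0,.041)]: to(-.059,z,t)
```

```text
29.85 [0.6013 0.0189 0.0681] [ 2.942 -0.     1.512] F [ 0.1  0.  -1. ] T [0.06 0.1  0.02] op 0.0117 g 45.0
origin [-0.0001 -0.0004  0.0551] edge_a [-0.0589 -0.0003  0.0432] tilt 0.2 yaw err -0.002
to -0.059 0.0425 0.15 shift [0.0004 0.0003 0.0037] turn [ 0.05   0.    -0.002]
to -0.059 0.042 0.1 shift [0.0004 0.0006 0.0072] turn [ 0.1    0.    -0.002]
to -0.059 0.0415 0.05 shift [0.0004 0.0008 0.0108] turn [ 0.15   0.    -0.002]
to -0.059 0.041 0 shift [0.0004 0.0009 0.0143] turn [ 0.2    0.    -0.002]
```

>>> arm_command([
  [[0, 0.0002, 0.002], [0.03, 0, 0], 0],
  [[0, 0.0003, 0.0037], [0.05, 0, 0], 0],
  [[0, 0.0005, 0.006], [0.08, 0, 0], 0],
  [[0, 0.0006, 0.008], [0.11, 0, 0], 0],
  [[0, 0.0008, 0.0104], [0.145, 0, 0], 0],
])

```text
time: 30.35
tool_pos: [0.6041, 0.0188, 0.0579]
tool_rot: [3.088, -0.0, 1.512]
contact_force: [-0.4, -0.6, -1.4]
opening: 0.0118
grip_force: 45.0
```

Run:
```python
from cov import *
cover();
for t,z in [(.02,.041),(0,.041),(0,.040)]: to(-.059,z,t)
```

```text
30.35 [0.6041 0.0188 0.0579] [ 3.088 -0.     1.512] F [-0.4 -0.6 -1.4] T [-0.04 -0.08  0.01] op 0.0118 g 45.0
origin [ 0.0009 -0.0004  0.0448] edge_a [-0.059  -0.0003  0.0415] tilt 0.054 yaw err -0.002
to -0.059 0.041 0.02 shift [0.0004 0.0004 0.0026] turn [ 0.034 -0.    -0.002]
to -0.059 0.041 0 shift [0.0004 0.0006 0.0038] turn [ 0.054 -0.    -0.002]
to -0.059 0.04 0 shift [0.0004 0.0006 0.0048] turn [ 0.054 -0.    -0.002]
```

>>> arm_command([
  [[0, 0.0002, 0.0013], [0.018, 0, 0], 0],
  [[0, 0.0004, 0.0026], [0.034, 0, 0], 0],
  [[0, 0.0005, 0.0038], [0.054, 0, 0], 0],
  [[0, 0.0005, 0.0045], [0.054, 0, 0], 0],
  [[0, 0.0005, 0.005], [0.054, 0, 0], 0],
])

```text
time: 30.85
tool_pos: [0.6051, 0.0186, 0.0532]
tool_rot: [3.14, -0.0, 1.512]
contact_force: [0.5, -0.6, 1.2]
opening: 0.0121
grip_force: 45.0
```

>>> arm_command([
  [[0, 0, 0], [0, 0, 0], 0],
  [[0, 0, 0], [0, 0, 0], 0],
  [[0, 0, 0], [0, 0, 0], 0],
  [[0, 0, 0], [0, 0, 0], 0],
  [[0, 0, 0], [0, 0, 0], 0],
])

```text
time: 31.35
tool_pos: [0.6049, 0.0187, 0.0532]
tool_rot: [3.14, -0.0, 1.512]
contact_force: [0.4, -0.0, 0.1]
opening: 0.0119
grip_force: 45.0
```

Run:
```python
from cov import *
cover()
```

```text
31.35 [0.6049 0.0187 0.0532] [ 3.14  -0.     1.512] F [ 0.4 -0.   0.1] T [ 0.03 -0.17 -0.02] op 0.0119 g 45.0
origin [ 0.001  -0.0004  0.04  ] edge_a [-0.059  -0.0003  0.04  ] tilt 0.001 yaw err -0.002
```

>>> arm_command([
  [[0, 0, 0.001], [0, 0, 0], 0],
  [[0, 0, 0.001], [0, 0, 0], 0],
  [[0, 0, 0.001], [0, 0, 0], 0],
  [[0, 0, 0.001], [0, 0, 0], 0.02],
  [[0, 0, 0.0], [0, 0, 0], 0.03],
])

```text
time: 31.85
tool_pos: [0.6046, 0.0187, 0.0529]
tool_rot: [3.141, -0.0, 1.512]
contact_force: [0.1, -0.2, 0.1]
opening: 0.0235
grip_force: 0.0
```

>>> arm_command([
  [[0, 0, 0], [0, 0, 0], 0.04],
  [[0, 0, 0], [0, 0, 0], 0.04],
  [[0, 0, 0], [0, 0, 0], 0.04],
  [[0, 0, -0.02], [0, 0, 0], 0.04],
  [[0, 0, -0.05], [0, 0, 0], 0.04],
])

```text
time: 32.35
tool_pos: [0.6034, 0.0188, 0.1016]
tool_rot: [-3.138, -0.0, 1.512]
contact_force: [-0.2, 0.1, -0.2]
opening: 0.0397
grip_force: 0.0
```

>>> arm_command([
  [[-0.02, 0, -0.03], [0, 0, 0], 0.04],
  [[-0.04, -0.01, -0.06], [0, 0, 0], 0.04],
  [[-0.06, -0.02, -0.09], [0, 0, 0], 0.04],
  [[-0.08, -0.03, -0.11], [0, 0, 0], 0.04],
  [[-0.1, -0.04, -0.12], [0, 0, 0], 0.04],
])

```text
time: 32.85
tool_pos: [0.5591, -0.0797, 0.2253]
tool_rot: [3.137, 0.001, 1.512]
contact_force: [0.0, 0.5, 0.2]
opening: 0.0405
grip_force: 0.0
```

Run:
```python
from cov import *
s=st();I,m=snap("wrist","w13");G=cv2.cvtColor(I,cv2.COLOR_BGR2GRAY)
q=lambda x,yy,z:px("wrist",np.r_[c+ex*x+ey*yy,z],m)
# predicted outline of home cover (top face z=.044) against image; sample profiles across +y,-y,+x edges
for n,a,b in [("+y @x=.03",q(.031,.035,.044),q(.031,.060,.044)),("-y @x=.03",q(.031,-.035,.044),q(.031,-.060,.044)),("+x @y=.03",q(.045,.03,.044),q(.07,.03,.044)),("-x @y=.03",q(-.04,.03,.044),q(-.065,.03,.044))]:
    P=[int(G[int(round(v)),int(round(u))]) for u,v in (a+(b-a)*k/25 for k in range(26))];print(n,a.round(),P)
I,_=snap("top","y13");T=cv2.cvtColor(I,cv2.COLOR_BGR2GRAY)
for nm,(a,b,cc,d) in {"tamper":(402,217,437,250),"scoop":(436,215,472,262)}.items():
    M=T[b:d,a:cc]>75;n,l,k,ce=cv2.connectedComponentsWithStats(M.astype(np.uint8));i=1+k[1:,4].argmax();print(nm,k[i],ce[i]+[a,b])
```

```text
32.85 [ 0.5591 -0.0797  0.2253] [3.137e+00 1.000e-03 1.512e+00] F [0.  0.5 0.2] T [-0.03 -0.09 -0.03] op 0.0405 g 0.0
+y @x=.03 [390.  54.] [149, 101, 97, 92, 63, 71, 79, 80, 80, 81, 81, 78, 79, 79, 102, 194, 218, 216, 153, 127, 194, 214, 209, 150, 97, 79]
-y @x=.03 [386. 124.] [222, 220, 196, 111, 92, 86, 72, 78, 81, 77, 81, 80, 79, 82, 82, 104, 144, 134, 117, 122, 90, 80, 55, 36, 30, 32]
+x @y=.03 [403.  59.] [216, 206, 139, 87, 72, 54, 68, 79, 77, 76, 79, 81, 79, 78, 77, 88, 132, 123, 171, 201, 208, 207, 205, 205, 182, 164]
-x @y=.03 [320.  59.] [105, 165, 207, 120, 101, 98, 100, 99, 93, 69, 42, 42, 42, 110, 203, 232, 235, 233, 231, 232, 232, 231, 233, 234, 234, 233]
tamper [  0   0  35  33 753] [418.11686587 230.89907039]
scoop [  2   7  33  40 986] [453.81541582 241.71703854]
```

```bash
python3 -c "
from cell import robot
print(robot.hand_in())"
```

```text
the job is handed in; nothing more can be done
None
```

I handed the job in at about 33 s of the 210 s limit, and the hand-in returned no verdict. All five tablets went into the cell, four from the scoop and one off the bench, and I pressed them with about 18 N while they lay in one layer. The cover went in tilted under the lip and reads home, within about 1 mm of its seat. The scoop and tamper were set back down on the mat, though I did not look at the tamper again after releasing it.

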